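Sort friction plates by feel and rack the gritted one

TASK

Three friction plates that look the same lie on the packing bench; one has a gritted underside, two are smooth. Find the gritted one by how hard plates drag when slid a few centimetres flat across the bench, then stand the gritted one on its short edge, fully down, in either empty slot of the tipped rack, and lay the two smooth ones flat on the bench inside the taped bay. Leave the other things on the bench where they are, let go of everything and finish with all at rest.

Things in the scene. Friction and masses are not known exactly. Their poses are not given: they have to be found in the camera images.
- plate_p (a point): centre (half-way up) of one of three look-alike plates lying lining down: 90 (x) x 60 (y) x 16 (z) mm, dark steel back, grey lining, 0.32 to 0.39 kg. Its name does not tell its kind. Drag force over load (weight plus what the hand adds): gritted underside 0.6 to 1.05, smooth 0.1 to 0.3. Exactly one is gritted. Narrow sides grip normally
- plate_q (a point): centre (half-way up) of one of three look-alike plates lying lining down: 90 (x) x 60 (y) x 16 (z) mm, dark steel back, grey lining, 0.32 to 0.39 kg. Its name does not tell its kind. Drag force over load (weight plus what the hand adds): gritted underside 0.6 to 1.05, smooth 0.1 to 0.3. Exactly one is gritted. Narrow sides grip normally
- plate_r (a point): centre (half-way up) of one of three look-alike plates lying lining down: 90 (x) x 60 (y) x 16 (z) mm, dark steel back, grey lining, 0.32 to 0.39 kg. Its name does not tell its kind. Drag force over load (weight plus what the hand adds): gritted underside 0.6 to 1.05, smooth 0.1 to 0.3. Exactly one is gritted. Narrow sides grip normally
- rack: plain steel rack fixed to the bench: foot 130 x 110 x 8 mm, tipped floor 36 mm wide, lower away from the robot, four fins 5 mm thick, three slots 28 mm apart. The far, lowest slot holds a fixed plate; the two others are empty. Its highest point is 0.11 m up. Origin: centre of the foot's underside; x across the slots away from the robot, z up
- slot_front (a point): middle of the floor of the nearest (and highest), empty slot. z: up along the slot, 35 degrees from vertical, leaning to the rack's +x; y: along the slot; x: square across it to the lower fin, on which a plate comes to lean. Gap 23 mm; fins 45 mm high, only 36 mm along y, so a plate overhangs 12 mm each side. A plate stands here on its 60 mm edge, centre 45 mm up the slot. 61 mm above the bench
- slot_middle (a point): middle of the floor of the middle, empty slot. z: up along the slot, 35 degrees from vertical, leaning to the rack's +x; y: along the slot; x: square across it to the lower fin, on which a plate comes to lean. Gap 23 mm; fins 45 mm high, only 36 mm along y, so a plate overhangs 12 mm each side. A plate stands here on its 60 mm edge, centre 45 mm up the slot. 45 mm above the bench
- bay_center (a point): middle of a rectangle marked on the bench with flat yellow tape (no height), 240 mm along its x, 150 mm along its y over the tape; tape 15 mm wide. z = bench
- gauge: round black pressure gauge lying face up, 60 mm across, 28 mm high, brass stub on one side; origin at the centre of its underside. A bystander, loose
- carton_low: small white carton 70 x 45 x 35 mm; origin at the centre of its underside. A bystander, loose
- fitting: brass pipe fitting, block 50 x 34 x 28 mm with a stub at each end; origin at the centre of its underside. A bystander, loose
- tape_roll: cardboard-brown roll of packing tape lying flat, 90 mm across, 45 mm high; origin at the centre of its underside. A bystander, loose
- cutter_box: brown carton 120 x 60 x 30 mm; origin at the centre of its underside. A bystander, loose
Not all that is in view belongs to the job. What is shaped like the part that bears plate_r but green is not meant.

How it is judged:
By the outcome, as a careful person would: the job done as asked, in the order asked, and still so for the second after the job is handed in, with the robot touching nothing.
It also fails if it takes over 72 s, if anything falls off the work surface, if the arm or the gripper's body presses on something with over 40 N, if the wrist force passes 120 N, or if a joint passes its speed limit or range.

ROBOT

A 7-joint arm with a two-finger parallel gripper is mounted at the origin on the work surface. World frame = base frame: x ahead of the robot, y to its left, z up, the work surface at z = 0. Lengths are in mm, angles in rad, forces in N, time in s.
With the tool pointing down it reaches from about 350 to 900 mm from the base axis. Payload 19.9 kg.
Tool frame: the origin (TCP) lies on the centre line of the jaws, within the pads' length; the fingertips stand 14 mm ahead of it and the grasp point (between the pads) lies 5 mm behind it; z points along the fingers, y is the line along which they close (so a half turn about z gives the same grasp; the last joint's range is limited). The gripper opens to 94 mm and grips with 3 to 60 N. Pads are 16 mm wide; open, the fingers measure 119 mm over their backs; the gripper's body (75 mm by 177 mm) begins 78 mm behind the grasp point.
Start: joints at [1.196, 0.417, -0.01, 1.614, 0.005, 1.111, -0.053], TCP at [204.766, -590.484, 219.425] pointing down, gripper open.
Joint ranges: [-2.81, 2.81], [-0.39, 2.02], [-1.27, 1.25], [0.06, 2.57], [-1.19, 4.33], [0.19, 2], [-2.82, 2.82]. Speed limits (rad/s): [1.89, 1.89, 2.39, 2.39, 3.01, 3.01, 3.01].

INTERFACE

Orientations are given as a unit quaternion [x, y, z, w].
In Python, from cell import r, read_camera, hand_in gives the robot as it stands.
- The arm moves only by the shell command python3 -m jog 'ROWS' [FORCE]. ROWS is JSON, a list of rows, each an object with "linear": the shift along the tool's x, y, z in cm, a list of three; "twist": the turn, a rotation vector about the tool's x, y, z in rad, a list of three; "gripper": the opening, from 0 (shut) to 1 (fully open). In form: [{"linear": [x, y, z], "twist": [wx, wy, wz], "gripper": gripper}, ...]. A call has 1 to 10 rows; each row is the pose to reach, as a shift and turn from the pose commanded when the call began, along the tool's axes at that moment; what a row does not reach only later rows make up. A row lasts 1/8 s, in which the tool goes at most 62.5 mm and 10.7 degrees, less where a joint would pass 70% of its speed; a pose out of reach is approached as far as the arm can. A call with a gripper value outside its range is refused whole. The fingers move at their own pace and stop on an object; FORCE is the grip in N (left out, the last holds). Time passes only in rows, so rows that repeat a pose let the fingers close. It gives the time, the measured TCP pose, the force, the opening and the grip force at its end, in the units of the state.
- r.get_state(): the state, without advancing time (a new reading comes with each control period).
- read_camera(name): name is "scene" or "top" or "wrist"; returns a dict with "color" (420x560x3 uint8, red, green, blue), "range_z" (420x560 float32, mm along the optical axis (not along the pixel's ray), 0 where there is no reading), "fx", "fy", "cx", "cy" (pixels), "distortion" ([k1, k2, p1, p2, k3] as OpenCV has them; the pictures are not rectified), "pose" (4x4, takes a point from camera to world coordinates). Camera axes: x right, y up, looking along -z (the intrinsics and any distortion apply to the point x, -y, -z); pixel columns grow to the right and rows downward; lengths in mm; the calibration is good to about 2 mm. A picture is of the moment at which its call begins.
- hand_in(): hands the job in; it is judged then, once.
The state is a dict: "time": time; "joint_positions": joint angles; "qvel": joint speeds; "joint_torque": joint torques, N m; "ee_pos": TCP position; "tcp_rot": TCP orientation; "force": force on the tool from outside, world axes, zero at the start; "torque": the same for the moment, N m; "width": finger opening in mm; "gripper_force": force on a finger pad.
Only numpy, scipy, OpenCV 4.12 (cv2) and the standard library are available. Lean on these libraries where they do the work, as an engineer would, in place of code of your own. Each camera call takes 0.05 s, during which the arm holds its last target. There are 200 camera calls.

## Working session

There is one attempt and no reset: what is moved stays moved. The work goes in short steps, Python scripts to look and compute and a shell command to move; the robot and the scene stay as the last step left them, time stands still between calls to the robot, and variables do not carry over. Pictures are saved under pics/ and viewed, at most 10 in all, crops included, and the job is handed in when it is done.

```bash
ls; mkdir -p pics; python3 - <<'E'
from cell import r, read_camera
import cv2,numpy as np
s=r.get_state(); print(s)
ims=[]
for n in ["scene","top","wrist"]:
    c=read_camera(n); np.savez(f"{n}0.npz",**{k:np.array(v) for k,v in c.items()})
    print(n,c['fx'],c['fy'],c['cx'],c['cy'],c['distortion'],np.round(c['pose'],3).tolist())
    cv2.imwrite(f"pics/{n}0.png",cv2.cvtColor(c['color'],cv2.COLOR_RGB2BGR))
E
```

```text
pics
{'time': 0.0, 'joint_positions': array([ 1.19547691,  0.41798192, -0.01032797,  1.61413979,  0.00470509,
        1.11069344, -0.05301062]), 'qvel': array([ 0.00131728,  0.00015478,  0.00089066, -0.00080365, -0.00012571,
       -0.00135316, -0.00052459]), 'joint_torque': array([-1.38127434e-04, -8.51255822e+01,  6.39524739e-01, -4.25999057e+01,
       -4.87163058e-02,  1.86588778e-02,  1.52956527e-04]), 'ee_pos': array([ 204.67355162, -590.17292096,  218.83465286]), 'tcp_rot': array([ 9.86100831e-01,  1.66146897e-01, -1.40987193e-04, -5.82443964e-04]), 'force': array([ 0.11359282, -0.10373915,  0.9912806 ]), 'torque': array([0.03269606, 0.03739932, 0.0278644 ]), 'gripper_force': 0.0, 'width': 94.21697406217534}
scene 413.0085782866732 413.0085782866732 269.0724076216017 206.00979277179115 [-0.12214696  0.          0.          0.          0.        ] [[0.361, -0.581, 0.729, 1358.609], [0.932, 0.224, -0.284, -347.251], [0.002, 0.782, 0.623, 822.578], [0.0, 0.0, 0.0, 1.0]]
top 392.4292704046406 392.4292704046406 276.8239332294484 207.662008223718 [0.03975308 0.         0.         0.         0.        ] [[0.021, 0.986, -0.167, 323.3], [-1.0, 0.022, 0.005, -21.039], [0.009, 0.167, 0.986, 1070.162], [0.0, 0.0, 0.0, 1.0]]
wrist 313.533572802504 313.533572802504 284.4303755169254 212.94563516968518 [0.01349071 0.         0.         0.         0.        ] [[0.328, 0.92, 0.214, 266.635], [-0.945, 0.32, 0.074, -569.002], [-0.001, -0.226, 0.974, 383.847], [0.0, 0.0, 0.0, 1.0]]
```

View pics/top0.png

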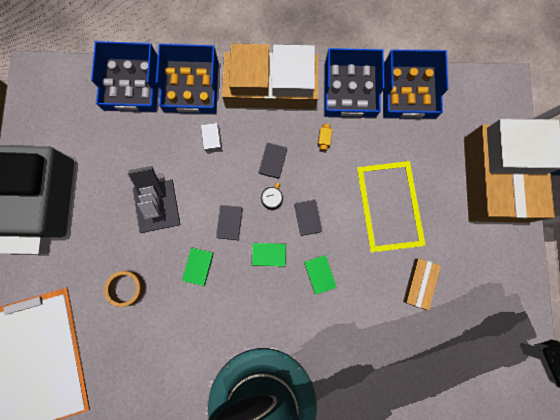

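View pics/scene0.png

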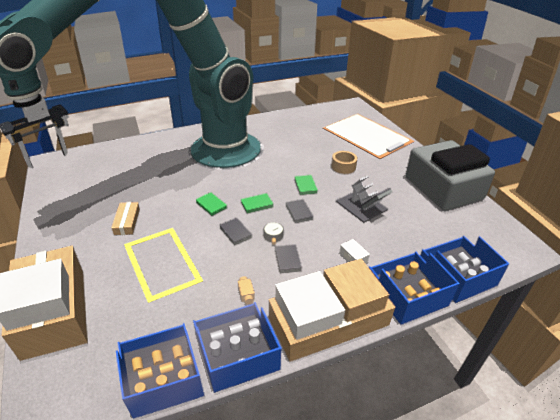

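The top view shows dark plates at about (273,160), (230,223) and (308,218), with the gauge between them at (271,198). The rack is at (155,205), the yellow bay is centred near (391,207), and three green decoys lie near the robot.

```bash
cat > h.py <<'E'
import numpy as np, cv2
from scipy.spatial.transform import Rotation as R
def load(n): return dict(np.load(n))
def K(c): return np.array([[c['fx'],0,c['cx']],[0,c['fy'],c['cy']],[0,0,1]],float)
def rays(c,uv):
    p=cv2.undistortPoints(np.asarray(uv,float).reshape(-1,1,2),K(c),np.asarray(c['distortion'],float)).reshape(-1,2)
    d=np.c_[p[:,0],-p[:,1],-np.ones(len(p))]
    return d@np.asarray(c['pose'])[:3,:3].T
def plane(c,uv,z):
    d=rays(c,uv);o=np.asarray(c['pose'])[:3,3]
    return o+d*((z-o[2])/d[:,2])[:,None]
def cloud(c):
    h,w=c['range_z'].shape; v,u=np.mgrid[:h,:w]
    d=rays(c,np.c_[u.ravel(),v.ravel()])
    P=np.asarray(c['pose'])[:3,3]+d*np.asarray(c['range_z'],float).reshape(-1,1)
    P[np.asarray(c['range_z']).ravel()==0]=np.nan
    return P.reshape(h,w,3)
def rect(pts):
    (cx,cy),(w,h),a=cv2.minAreaRect(np.float32(pts[:,:2]))
    if w<h: w,h,a=h,w,a+90
    return np.round([cx,cy,w,h,(a+90)%180-90],1)
def blobs(c,mask,z,amin=100):
    out=[]
    for k in cv2.findContours(mask.astype(np.uint8),cv2.RETR_EXTERNAL,cv2.CHAIN_APPROX_NONE)[0]:
        if cv2.contourArea(k)>amin:
            out.append((k.reshape(-1,2).mean(0).round(),rect(plane(c,k.reshape(-1,2),z))))
    return out
E
python3 - <<'E'
from h import *
c=load('top0.npz');im=c['color'];hsv=cv2.cvtColor(im,cv2.COLOR_RGB2HSV)
for p in [(273,160),(230,223),(308,218),(240,190),(168,215),(150,205)]: print(p,im[p[1],p[0]])
g=im.max(2)
m=(g<95)&(hsv[...,1]<70); m[:120]=0;m[260:]=0;m[:,:120]=0;m[:,340:]=0
for b in blobs(c,m,16): print('dark',*b)
y=cv2.inRange(hsv,(25,150,120),(35,255,255))
for b in blobs(c,y,0,300): print('yel',*b)
P=cloud(c);z=P[...,2]
print('bench z',np.nanmedian(z[180:240,320:350]),np.nanstd(z[180:240,320:350]),'plates',[np.nanmedian(z[v-3:v+4,u-3:u+4]) for u,v in [(273,160),(230,223),(308,218)]])
sel=(z>4)&(z<130)&(g<400);sel[:120]=0;sel[300:]=0;sel[:,:100]=0;sel[:,440:]=0
for b in blobs(c,sel,0,60): print('obj',*b)
rk=P[155:240,120:190].reshape(-1,3)
for lo,hi in [(4,15),(15,60),(60,90),(90,130)]:
    q=rk[(rk[:,2]>lo)&(rk[:,2]<hi)];print(lo,len(q),q.min(0).round(),q.max(0).round(),rect(q))
E
```

```text
(273, 160) [81 74 82]
(230, 223) [84 77 86]
(308, 218) [85 79 87]
(240, 190) [155 144 148]
(168, 215) [81 75 84]
(150, 205) [119 115 120]
dark [229. 223.] [458.6 101.1  89.7  60.4  -5.1]
dark [308. 218.] [ 476.5 -110.9   90.5   61.2   11.7]
dark [153. 199.] [523.  306.9 179.6 113.5  15.3]
dark [273. 161.] [634.5 -12.5  92.3  59.4 -13.7]
yel [390. 206.] [ 518.3 -339.9  239.9  149.9    8.2]
bench z 0.2568373354235973 2.3390382939169294 plates [np.float64(15.703261706958983), np.float64(16.317933872504454), np.float64(16.77091863118858)]
obj [125. 286.] [288.1 371.5 106.8  72.6 -89.2]
obj [422. 281.] [ 314.7 -419.8  119.2   74.8  -14.8]
obj [320. 275.] [ 323.8 -146.5   95.7   68.5   19.2]
obj [197. 266.] [339.4 183.1  94.   64.9 -11.9]
obj [268. 254.] [376.9  -5.4  92.1  59.2 -88.8]
obj [229. 222.] [462.2 105.7  91.7  63.5  -4.5]
obj [308. 217.] [ 481.2 -112.7   91.9   65.5   11.3]
obj [272. 196.] [536.2  -9.6  69.6  60.   14.9]
obj [153. 199.] [528.1 314.  183.8 115.3  14.5]
obj [271. 161.] [636.7  -8.2 102.9  63.8 -13.7]
obj [324. 137.] [ 712.  -157.1   80.    36.    -6.8]
obj [211. 138.] [701.6 165.1  85.5  48.8   9.7]
4 1195 [411. 215.   4.] [646. 409.  15.] [527.8 311.1 235.6 190.8   1.5]
15 185 [468. 281.  18.] [562. 343.  60.] [511.3 298.9  82.   62.5  25.1]
60 603 [459. 278.  60.] [579. 349.  90.] [516.8 301.1 108.8  62.2  21.1]
90 369 [475. 283.  90.] [589. 353. 108.] [531.5 309.5 110.1  61.   15.3]
```

```bash
cat >> h.py <<'E'
def tool(yaw,tilt=0):  # deg; tilt>0: fingers swing forward (tool z towards tool x)
    return R.from_euler('z',yaw,degrees=True)*R.from_euler('x',np.pi)*R.from_euler('y',tilt,degrees=True)
def step(a,b):  # a,b=(pos,R): jog row from a to b, cm/rad, and rows needed
    l=a[1].inv().apply(np.subtract(b[0],a[0]))/10; w=(a[1].inv()*b[1]).as_rotvec()
    print('lin',l.round(2),'tw',w.round(3),'rows',round(max(np.linalg.norm(l)/6.25,np.linalg.norm(np.degrees(w))/10.7),1))
def now():
    from cell import r
    s=r.get_state(); return s['ee_pos'],R.from_quat(s['tcp_rot'])
E
python3 - <<'E'
from h import *
a=now(); b=([476.5,-110.9,60],tool(11.7)); step(a,b); step(b,([476.5,-110.9,16.5],tool(11.7)))
print(tool(0,55).as_matrix()[:,2])
E
```

```text
lin [ 41.39 -36.37  15.93] tw [-0.001  0.     0.13 ] rows 9.2
lin [ 0.   -0.    4.35] tw [0. 0. 0.] rows 0.7
[ 8.19152044e-01 -7.02428547e-17 -5.73576436e-01]
```

```bash
python3 -m jog '[{"linear":[41.4,-36.4,15.9],"twist":[0,0,0.13],"gripper":1},{"linear":[41.4,-36.4,15.9],"twist":[0,0,0.13],"gripper":1},{"linear":[41.4,-36.4,15.9],"twist":[0,0,0.13],"gripper":1},{"linear":[41.4,-36.4,15.9],"twist":[0,0,0.13],"gripper":1},{"linear":[41.4,-36.4,15.9],"twist":[0,0,0.13],"gripper":1},{"linear":[41.4,-36.4,15.9],"twist":[0,0,0.13],"gripper":1},{"linear":[41.4,-36.4,15.9],"twist":[0,0,0.13],"gripper":1},{"linear":[41.4,-36.4,15.9],"twist":[0,0,0.13],"gripper":1},{"linear":[41.4,-36.4,15.9],"twist":[0,0,0.13],"gripper":1},{"linear":[41.4,-36.4,15.9],"twist":[0,0,0.13],"gripper":1}]' 
python3 -c "
from h import *
a=now(); step(a,([476.5,-110.9,16.5],tool(11.7)))"
```

```text
time: 1.4
ee_pos: [477.6, -107.0, 59.4]
tcp_rot: [0.995, 0.104, -0.0, -0.001]
force: [0.5, -0.1, -0.4]
width: 93.8
gripper_force: 0.0
lin [-0.18  0.37  4.29] tw [-0.002  0.001  0.005] rows 0.7
```

```bash
python3 -m jog '[{"linear":[-0.2,0.3,3],"twist":[0,0,0],"gripper":1},{"linear":[-0.2,0.3,4.3],"twist":[0,0,0],"gripper":1},{"linear":[-0.2,0.3,4.3],"twist":[0,0,0],"gripper":0.6},{"linear":[-0.2,0.3,4.3],"twist":[0,0,0],"gripper":0.6},{"linear":[-0.2,0.3,4.3],"twist":[0,0,0],"gripper":0.55},{"linear":[-0.2,0.3,4.3],"twist":[0,0,0],"gripper":0.5}]' 25
python3 -m jog '[{"linear":[0.5,0,0],"twist":[0,0,0],"gripper":0.5},{"linear":[1.0,0,0],"twist":[0,0,0],"gripper":0.5},{"linear":[1.5,0,0],"twist":[0,0,0],"gripper":0.5}]'
python3 -m jog '[{"linear":[0.5,0,0],"twist":[0,0,0],"gripper":0.5},{"linear":[1.0,0,0],"twist":[0,0,0],"gripper":0.5}]'
python3 -m jog '[{"linear":[0.5,0,0],"twist":[0,0,0],"gripper":0.5},{"linear":[1.0,0,0],"twist":[0,0,0],"gripper":0.5}]'
python3 -m jog '[{"linear":[0,0,0],"twist":[0,0,0],"gripper":0.5},{"linear":[0,0,0],"twist":[0,0,0],"gripper":0.5}]'
```

```text
time: 2.15
ee_pos: [475.6, -114.2, 18.0]
tcp_rot: [0.995, 0.102, 0.0, 0.0]
force: [-2.2, 0.3, 7.1]
width: 59.7
gripper_force: 25.0
time: 2.52
ee_pos: [488.6, -111.9, 17.8]
tcp_rot: [0.995, 0.101, -0.001, 0.0]
force: [-12.3, -2.5, 16.6]
width: 59.6
gripper_force: 25.0
time: 2.78
ee_pos: [498.4, -109.8, 17.8]
tcp_rot: [0.995, 0.101, -0.001, 0.0]
force: [-13.4, -2.0, 17.5]
width: 59.6
gripper_force: 25.0
time: 3.02
ee_pos: [508.2, -107.8, 17.7]
tcp_rot: [0.995, 0.101, -0.001, 0.0]
force: [-12.6, -2.3, 15.5]
width: 59.8
gripper_force: 25.0
time: 3.28
ee_pos: [509.1, -107.6, 17.8]
tcp_rot: [0.995, 0.102, -0.0, 0.0]
force: [-4.1, -1.0, 8.1]
width: 59.5
gripper_force: 25.0
```

```bash
python3 -m jog '[{"linear":[-0.5,0,-0.1],"twist":[0,0,0],"gripper":0.5},{"linear":[-1,0,-0.1],"twist":[0,0,0],"gripper":0.5},{"linear":[-1.5,0,-0.1],"twist":[0,0,0],"gripper":0.5}]'
python3 -m jog '[{"linear":[-0.5,0,0],"twist":[0,0,0],"gripper":0.5},{"linear":[-1.0,0,0],"twist":[0,0,0],"gripper":0.5}]'
python3 -m jog '[{"linear":[0,0,0],"twist":[0,0,0],"gripper":0.5},{"linear":[0,0,0],"twist":[0,0,0],"gripper":1},{"linear":[0,0,0],"twist":[0,0,0],"gripper":1},{"linear":[0,0,-6],"twist":[0,0,0],"gripper":1},{"linear":[0,0,-6],"twist":[0,0,0],"gripper":1}]'
python3 -c "
from h import *
a=now(); b=([458.6,101.1,70],tool(-5.1));step(a,b);step(b,([458.6,101.1,17],tool(-5.1)))"
```

```text
time: 3.65
ee_pos: [494.4, -110.3, 18.4]
tcp_rot: [0.995, 0.102, -0.0, -0.0]
force: [-1.0, -0.4, -3.2]
width: 59.9
gripper_force: 25.0
time: 3.9
ee_pos: [484.7, -112.3, 18.4]
tcp_rot: [0.995, 0.102, -0.0, -0.0]
force: [-0.3, -0.5, -4.4]
width: 59.6
gripper_force: 25.0
time: 4.53
ee_pos: [487.3, -112.6, 81.8]
tcp_rot: [0.995, 0.102, 0.003, 0.001]
force: [0.5, 0.2, -0.8]
width: 93.3
gripper_force: 0.0
lin [  1.51 -21.51   1.14] tw [ 0.002 -0.006  0.293] rows 3.5
lin [ 0.  -0.   5.3] tw [0. 0. 0.] rows 0.8
```

```bash
python3 -m jog '[{"linear":[1.5,-21.5,1.1],"twist":[0,0,0.29],"gripper":1},{"linear":[1.5,-21.5,1.1],"twist":[0,0,0.29],"gripper":1},{"linear":[1.5,-21.5,1.1],"twist":[0,0,0.29],"gripper":1},{"linear":[1.5,-21.5,1.1],"twist":[0,0,0.29],"gripper":1},{"linear":[1.5,-21.5,1.1],"twist":[0,0,0.29],"gripper":1},{"linear":[1.5,-21.5,1.1],"twist":[0,0,0.29],"gripper":1}]'
python3 -c "
from h import *
a=now(); step(a,([458.6,101.1,16.5],tool(-5.1)))"
```

```text
time: 5.28
ee_pos: [456.3, 100.6, 67.2]
tcp_rot: [0.999, -0.043, -0.0, 0.0]
force: [-0.4, -0.4, 0.9]
width: 93.8
gripper_force: 0.0
lin [ 0.23 -0.07  5.07] tw [0.    0.    0.002] rows 0.8
```

```bash
python3 -m jog '[{"linear":[0.2,0,3.5],"twist":[0,0,0],"gripper":1},{"linear":[0.2,0,5.1],"twist":[0,0,0],"gripper":1},{"linear":[0.2,0,5.1],"twist":[0,0,0],"gripper":0.6},{"linear":[0.2,0,5.1],"twist":[0,0,0],"gripper":0.6},{"linear":[0.2,0,5.1],"twist":[0,0,0],"gripper":0.55},{"linear":[0.2,0,5.1],"twist":[0,0,0],"gripper":0.5}]' 25
python3 -m jog '[{"linear":[0.5,0,0.1],"twist":[0,0,0],"gripper":0.5},{"linear":[1.0,0,0.1],"twist":[0,0,0],"gripper":0.5},{"linear":[1.5,0,0.1],"twist":[0,0,0],"gripper":0.5}]'
python3 -m jog '[{"linear":[0.5,0,0],"twist":[0,0,0],"gripper":0.5},{"linear":[1.0,0,0],"twist":[0,0,0],"gripper":0.5}]'
python3 -m jog '[{"linear":[0.5,0,0],"twist":[0,0,0],"gripper":0.5},{"linear":[1.0,0,0],"twist":[0,0,0],"gripper":0.5}]'
python3 -m jog '[{"linear":[0,0,0],"twist":[0,0,0],"gripper":0.5},{"linear":[0,0,0],"twist":[0,0,0],"gripper":1},{"linear":[0,0,0],"twist":[0,0,0],"gripper":1},{"linear":[0,0,-6],"twist":[0,0,0],"gripper":1},{"linear":[0,0,-6],"twist":[0,0,0],"gripper":1}]'
python3 -c "
from h import *
a=now(); b=([634.5,-12.5,70],tool(-13.7));step(a,b)
b=([500,300,270],tool(15,0));step(a,b);"
```

```text
time: 6.02
ee_pos: [458.5, 101.2, 16.8]
tcp_rot: [0.999, -0.043, 0.0, -0.0]
force: [0.2, 0.0, 2.7]
width: 59.6
gripper_force: 25.0
time: 6.4
ee_pos: [473.3, 100.2, 16.3]
tcp_rot: [0.999, -0.043, 0.0, -0.0]
force: [-8.3, -0.1, 21.9]
width: 59.9
gripper_force: 25.0
time: 6.65
ee_pos: [483.2, 99.3, 16.3]
tcp_rot: [0.999, -0.043, -0.0, -0.0]
force: [-7.4, 1.1, 21.4]
width: 60.0
gripper_force: 25.0
time: 6.9
ee_pos: [493.2, 98.5, 16.3]
tcp_rot: [0.999, -0.043, 0.0, -0.0]
force: [-8.1, -0.1, 20.3]
width: 59.5
gripper_force: 25.0
time: 7.52
ee_pos: [495.1, 98.6, 78.6]
tcp_rot: [0.999, -0.043, 0.003, -0.001]
force: [0.4, -0.4, 0.0]
width: 93.2
gripper_force: 0.0
lin [14.84  9.87  0.92] tw [-0.002 -0.005  0.153] rows 2.9
lin [ -1.15 -20.14 -19.11] tw [-0.001 -0.005 -0.348] rows 4.4
```

```bash
python3 -m jog '[{"linear":[14.8,9.9,0.9],"twist":[0,0,0.15],"gripper":1},{"linear":[14.8,9.9,0.9],"twist":[0,0,0.15],"gripper":1},{"linear":[14.8,9.9,0.9],"twist":[0,0,0.15],"gripper":1},{"linear":[14.8,9.9,0.9],"twist":[0,0,0.15],"gripper":1},{"linear":[14.8,9.9,0.9],"twist":[0,0,0.15],"gripper":1}]'
python3 -c "
from h import *
a=now(); step(a,([634.5,-12.5,16.5],tool(-13.7)))"
```

```text
time: 8.15
ee_pos: [631.2, -12.6, 65.6]
tcp_rot: [0.993, -0.118, -0.001, -0.0]
force: [-0.2, -0.1, -0.8]
width: 94.3
gripper_force: 0.0
lin [ 0.32 -0.09  4.91] tw [-0.     0.002  0.003] rows 0.8
```

```bash
python3 -m jog '[{"linear":[0.3,0,3.5],"twist":[0,0,0],"gripper":1},{"linear":[0.3,0,4.9],"twist":[0,0,0],"gripper":1},{"linear":[0.3,0,4.9],"twist":[0,0,0],"gripper":0.6},{"linear":[0.3,0,4.9],"twist":[0,0,0],"gripper":0.6},{"linear":[0.3,0,4.9],"twist":[0,0,0],"gripper":0.55},{"linear":[0.3,0,4.9],"twist":[0,0,0],"gripper":0.5}]' 25
python3 -m jog '[{"linear":[-0.5,0,0.1],"twist":[0,0,0],"gripper":0.5},{"linear":[-1.0,0,0.1],"twist":[0,0,0],"gripper":0.5}]'
python3 -m jog '[{"linear":[-0.5,0,0],"twist":[0,0,0],"gripper":0.5}]'
python3 -m jog '[{"linear":[0.5,0,0],"twist":[0,0,0],"gripper":0.5},{"linear":[1.0,0,0],"twist":[0,0,0],"gripper":0.5}]'
python3 -m jog '[{"linear":[0.5,0,0],"twist":[0,0,0],"gripper":0.5},{"linear":[1.0,0,0],"twist":[0,0,0],"gripper":0.5}]'
python3 -m jog '[{"linear":[0,0,0],"twist":[0,0,0],"gripper":0.5},{"linear":[0,0,0],"twist":[0,0,0],"gripper":1},{"linear":[0,0,0],"twist":[0,0,0],"gripper":1},{"linear":[0,0,-6],"twist":[0,0,0],"gripper":1},{"linear":[0,0,-6],"twist":[0,0,0],"gripper":1}]'
python3 -c "
from h import *
a=now(); b=([430,270,240],tool(15,0));step(a,b);"
```

```text
time: 8.9
ee_pos: [635.4, -13.8, 18.2]
tcp_rot: [0.993, -0.118, 0.0, -0.0]
force: [-0.9, 0.9, 7.7]
width: 59.6
gripper_force: 25.0
time: 9.15
ee_pos: [627.3, -11.8, 18.2]
tcp_rot: [0.993, -0.118, 0.002, -0.0]
force: [4.8, -0.7, 12.1]
width: 59.9
gripper_force: 25.0
time: 9.28
ee_pos: [622.3, -10.6, 18.2]
tcp_rot: [0.993, -0.118, 0.002, -0.0]
force: [4.8, -0.6, 11.4]
width: 59.7
gripper_force: 25.0
time: 9.52
ee_pos: [630.7, -12.4, 18.1]
tcp_rot: [0.993, -0.118, 0.001, -0.0]
force: [-8.1, 2.0, 22.4]
width: 59.5
gripper_force: 25.0
time: 9.78
ee_pos: [640.5, -14.7, 18.1]
tcp_rot: [0.993, -0.118, 0.001, -0.0]
force: [-7.8, 2.1, 22.3]
width: 59.9
gripper_force: 25.0
time: 10.4
ee_pos: [642.1, -15.1, 80.4]
tcp_rot: [0.993, -0.118, 0.003, -0.0]
force: [0.3, 0.6, -0.9]
width: 93.3
gripper_force: 0.0
lin [-27.2  -22.77 -16.09] tw [ 0.    -0.006 -0.498] rows 6.2
```

```bash
python3 -m jog '[{"linear":[-27.2,-22.8,-16],"twist":[0,0,-0.5],"gripper":1},{"linear":[-27.2,-22.8,-16],"twist":[0,0,-0.5],"gripper":1},{"linear":[-27.2,-22.8,-16],"twist":[0,0,-0.5],"gripper":1},{"linear":[-27.2,-22.8,-16],"twist":[0,0,-0.5],"gripper":1},{"linear":[-27.2,-22.8,-16],"twist":[0,0,-0.5],"gripper":1},{"linear":[-27.2,-22.8,-16],"twist":[0,0,-0.5],"gripper":1},{"linear":[-27.2,-22.8,-16],"twist":[0,0,-0.5],"gripper":1},{"linear":[-27.2,-22.8,-16],"twist":[0,0,-0.5],"gripper":1}]'
python3 - <<'E'
from h import *
from cell import read_camera
c=read_camera('wrist'); np.savez("wrist1.npz",**{k:np.array(v) for k,v in c.items()})
im=cv2.cvtColor(c['color'],cv2.COLOR_RGB2BGR)
cv2.imwrite("pics/wrist1.png",im)
print(np.round(c['pose'],2).tolist())
E
```

```text
time: 11.4
ee_pos: [428.7, 270.3, 236.3]
tcp_rot: [0.991, 0.132, 0.0, 0.0]
force: [1.1, 0.2, -0.9]
width: 93.8
gripper_force: 0.0
[[0.26, 0.94, 0.22, 491.9], [-0.97, 0.26, 0.06, 287.39], [0.0, -0.23, 0.97, 401.29], [0.0, 0.0, 0.0, 1.0]]
```

View pics/wrist1.png

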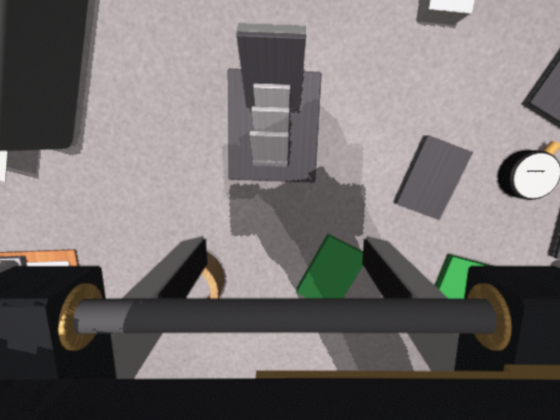

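The wrist view shows the rack foot with corners near (229,181), (315,181), (321,72) and (228,69). The three bright fins have top edges near rows 85, 108 and 133, and the fixed plate's top is near row 35. I'll zoom in on the fins and measure there.

```bash
python3 - <<'E'
from h import *
c=load('wrist1.npz');im=cv2.cvtColor(c['color'],cv2.COLOR_RGB2BGR)
cv2.imwrite('pics/z1.png',cv2.resize(im[15:200,215:335],None,fx=4,fy=3.2,interpolation=cv2.INTER_CUBIC)[:592])
P=plane(c,[(229,181),(315,181),(321,72),(228,69)],8);print(P.round(1),np.linalg.norm(np.diff(P,axis=0),axis=1).round(1))
C=cloud(c)
print('col 271: row, x y z');
for v in range(20,200,3): print(v,C[v,271].round(0),c['color'][v,271],end=' | ')
E
```

```text
[[425.4 341.4   8. ]
 [453.7 237.    8. ]
 [577.4 266.4   8. ]
 [552.2 371.4   8. ]] [108.1 127.1 108.1]
col 271: row, x y z
20 [617. 337.  -0.] [189 179 179] | 23 [614. 336.   0.] [171 162 162] | 26 [582. 324.  98.] [132 133 130] | 29 [579. 323.  99.] [134 134 131] | 32 [576. 322. 101.] [118 116 116] | 35 [574. 321. 103.] [93 88 93] | 38 [571. 321. 104.] [71 67 71] | 41 [569. 320. 103.] [64 62 65] | 44 [568. 320. 100.] [63 60 64] | 47 [566. 320.  97.] [63 60 65] | 50 [564. 319.  95.] [63 59 63] | 53 [562. 319.  92.] [63 60 64] | 56 [561. 319.  89.] [63 60 65] | 59 [559. 318.  87.] [65 61 65] | 62 [557. 318.  84.] [64 62 65] | 65 [555. 318.  81.] [64 62 66] | 68 [553. 317.  78.] [65 61 66] | 71 [551. 317.  76.] [64 60 64] | 74 [549. 316.  72.] [64 61 65] | 77 [547. 316.  68.] [64 61 64] | 80 [545. 315.  66.] [66 63 65] | 83 [543. 315.  61.] [109 105 107] | 86 [538. 313.  74.] [212 206 208] | 89 [536. 313.  73.] [149 143 146] | 92 [533. 312.  69.] [143 138 140] | 95 [531. 312.  66.] [142 135 139] | 98 [529. 311.  63.] [142 137 139] | 101 [526. 311.  59.] [141 135 139] | 104 [524. 310.
[... 445 characters left out ...]
101.] [121 117 119] | 143 [486. 299.  97.] [120 117 119] | 146 [483. 298.  92.] [122 118 119] | 149 [480. 298.  88.] [121 117 119] | 152 [477. 297.  84.] [120 117 119] | 155 [474. 297.  79.] [121 117 119] | 158 [471. 296.  75.] [121 117 119] | 161 [468. 295.  71.] [144 140 142] | 164 [465. 295.  67.] [124 119 122] | 167 [456. 295.   9.] [97 93 97] | 170 [453. 294.   8.] [95 91 95] | 173 [449. 293.   7.] [94 89 94] | 176 [445. 292.   7.] [93 89 94] | 179 [442. 291.   9.] [92 86 92] | 182 [437. 290.  -0.] [163 154 154] | 185 [433. 289.  -2.] [171 161 161] | 188 [429. 288.   0.] [110 104 103] | 191 [426. 287.  -1.] [90 85 85] | 194 [422. 286.  -0.] [90 84 85] | 197 [418. 285.  -1.] [88 83 83] |
```

View pics/z1.png

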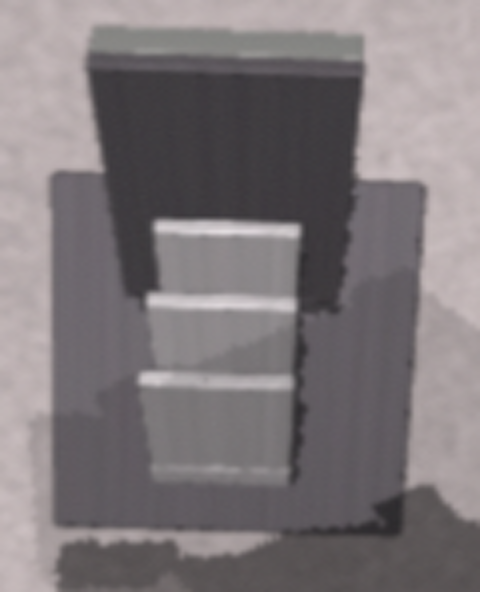

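```bash
python3 - <<'E'
from h import *
c=load('wrist1.npz');C=cloud(c)
def fit(v0,v1,u0,u1):
    q=C[v0:v1,u0:u1].reshape(-1,3);q=q[~np.isnan(q).any(1)];m=q.mean(0)
    n=np.linalg.svd(q-m,full_matrices=False)[2][2]; n*=np.sign(n[0])
    return m,n,np.std((q-m)@n)
fs=[fit(*a) for a in [(138,158,256,287),(113,129,257,287),(90,104,258,287),(46,78,250,296)]]
for m,n,s in fs: print(m.round(1),n.round(3),'pitch',np.degrees(np.arcsin(-n[2])).round(1),'yaw',np.degrees(np.arctan2(n[1],n[0])).round(1),s.round(2))
yaw=np.average([np.degrees(np.arctan2(n[1],n[0])) for m,n,s in fs],weights=[2,1,1,3]);
for yaw in (yaw,14.):
    t=np.radians(yaw);h=np.array([np.cos(t),np.sin(t),0]);y=np.array([-np.sin(t),np.cos(t),0]);a=np.radians(35)
    X=h*np.cos(a)-[0,0,np.sin(a)];Z=h*np.sin(a)+np.array([0,0,np.cos(a)])
    print('yaw',round(yaw,2),'face offsets along X',[round(float(m@X),1) for m,n,s in fs])
    # side edges of fins by depth: fin1 rows 140-158
    for (v0,v1,f) in [(140,158,0),(114,126,1),(90,103,2)]:
        q=C[v0:v1,235:310]; on=np.abs((q-fs[f][0])@fs[f][1])<3
        Y=q@y; lo=[Y[i][on[i]].min() for i in range(len(Y)) if on[i].any()];hi=[Y[i][on[i]].max() for i in range(len(Y)) if on[i].any()]
        print(' y',np.median(lo).round(1),np.median(hi).round(1))
    q=C[44:80,225:320]; on=np.abs((q-fs[3][0])@fs[3][1])<3;Y=np.where(on,q@y,np.nan);print(' plate y',np.nanmedian(np.nanmin(Y,1)).round(1),np.nanmedian(np.nanmax(Y,1)).round(1))
    P=plane(c,[(229,181),(315,181),(321,72),(228,69)],8);print(' foot y',(P@y).round(1),'x',(P@h).round(1))
E
```

```text
[481.6 298.   90.2] [ 0.801  0.186 -0.569] pitch 34.7 yaw 13.1 0.4
[506.7 304.5  78.4] [ 0.803  0.187 -0.565] pitch 34.4 yaw 13.1 0.43
[530.1 310.8  64.3] [ 0.805  0.192 -0.562] pitch 34.2 yaw 13.4 0.51
[557.5 316.6  83.9] [ 0.803  0.188 -0.566] pitch 34.5 yaw 13.2 0.6
yaw 13.18 face offsets along X [388.0, 416.0, 443.9, 455.6]
 y 164.8 199.5
 y 164.8 199.7
 y 164.6 199.5
 plate y 152.8 211.5
 foot y [235.4 127.4 127.8 235.8] x [492.  495.8 622.9 622.3]
yaw 14.0 face offsets along X [390.1, 418.1, 446.0, 457.7]
 y 157.1 191.8
 y 156.6 191.5
 y 156.1 191.1
 plate y 143.9 202.7
 foot y [228.3 120.2 118.8 226.8] x [495.3 497.6 624.7 625.6]
```

```bash
cat >> h.py <<'E'
YAW=13.2; RR=R.from_euler('z',YAW,degrees=True); F=np.array([480.9,299.7,61.])
X=RR.apply([np.cos(np.radians(35)),0,-np.sin(np.radians(35))]); Z=RR.apply([np.sin(np.radians(35)),0,np.cos(np.radians(35))]); Yv=RR.apply([0,1,0])
def slot(up,ahead=8.5,dx=0,dy=0,dt=0): return (F+Z*(45+up)+X*dx+Yv*dy-tool(YAW,55+dt).apply([0,0,ahead]),tool(YAW,55+dt))
E
python3 - <<'E'
from h import *
a=now(); b=slot(70);print(b[0].round(1)); step(a,b); step(b,slot(1)); step(b,slot(40))
E
```

```text
[538.3 313.2 160.1]
lin [11.68 -1.41  7.56] tw [-0.015  0.96   0.03 ] rows 5.1
lin [-6.9  0.   0. ] tw [0. 0. 0.] rows 1.1
lin [-3.  0.  0.] tw [0. 0. 0.] rows 0.5
```

```bash
python3 -m jog '[{"linear":[11.7,-1.4,7.5],"twist":[0,0.96,0.03],"gripper":1},{"linear":[11.7,-1.4,7.5],"twist":[0,0.96,0.03],"gripper":1},{"linear":[11.7,-1.4,7.5],"twist":[0,0.96,0.03],"gripper":1},{"linear":[11.7,-1.4,7.5],"twist":[0,0.96,0.03],"gripper":1},{"linear":[11.7,-1.4,7.5],"twist":[0,0.96,0.03],"gripper":1},{"linear":[11.7,-1.4,7.5],"twist":[0,0.96,0.03],"gripper":1},{"linear":[11.7,-1.4,7.5],"twist":[0,0.96,0.03],"gripper":1},{"linear":[11.7,-1.4,7.5],"twist":[0,0.96,0.03],"gripper":1}]'
python3 -c "
from h import *
from cell import r
print(r.get_state()['joint_positions'].round(2))
a=now(); step(a,slot(70)); step(a,slot(20))"
```

```text
time: 12.45
ee_pos: [542.0, 316.1, 175.9]
tcp_rot: [0.939, 0.108, 0.326, -0.012]
force: [0.3, 0.1, -1.9]
width: 94.0
gripper_force: 0.0
[-1.34  0.32  0.67  2.15  0.75  0.23 -2.78]
lin [-1.31  0.14  1.  ] tw [0.046 0.297 0.023] rows 1.6
lin [-6.09 -0.01  2.46] tw [0.046 0.297 0.023] rows 1.6
```

```bash
cat >> h.py <<'E'
PHI=30
def slot(up,ahead=11.7,dx=0,dy=0,tilt=55-PHI): return (F+Z*(45+up)+X*dx+Yv*dy-tool(YAW,tilt).apply([0,0,ahead]),tool(YAW,tilt))
E
python3 - <<'E'
from h import *
a=now(); b=slot(60);print(b[0].round(1)); step(a,b); step(b,slot(0))
E
```

```text
[534.7 312.3 157.6]
lin [-1.76  0.13  0.96] tw [ 0.05  -0.226  0.01 ] rows 1.2
lin [-5.2  0.   3. ] tw [0. 0. 0.] rows 1.0
```

```bash
python3 -m jog '[{"linear":[-1.8,0.1,1],"twist":[0.05,-0.226,0.01],"gripper":1},{"linear":[-1.8,0.1,1],"twist":[0.05,-0.226,0.01],"gripper":1},{"linear":[-1.8,0.1,1],"twist":[0.05,-0.226,0.01],"gripper":1},{"linear":[-1.8,0.1,1],"twist":[0.05,-0.226,0.01],"gripper":1}]'
python3 -c "
from h import *
from cell import r
print(r.get_state()['joint_positions'].round(2))
a=now(); step(a,slot(60)); step(a,slot(0))"
```

```text
time: 12.95
ee_pos: [536.1, 311.4, 157.1]
tcp_rot: [0.97, 0.11, 0.215, -0.025]
force: [0.5, -0.8, -0.3]
width: 94.0
gripper_force: 0.0
[-0.82  0.3   0.18  2.03  0.3   0.43 -2.25]
lin [-0.08 -0.12 -0.09] tw [-0.     0.    -0.004] rows 0.0
lin [-5.28 -0.1   2.91] tw [-0.     0.    -0.004] rows 1.0
```

```bash
python3 -m jog '[{"linear":[-5.2,-0.1,2.9],"twist":[0,0,0],"gripper":1},{"linear":[-5.2,-0.1,2.9],"twist":[0,0,0],"gripper":1},{"linear":[-5.2,-0.1,2.9],"twist":[0,0,0],"gripper":1}]'
python3 - <<'E'
from h import *
from cell import r, read_camera
print(r.get_state()['joint_positions'].round(2))
a=now(); step(a,slot(0)); step(a,slot(120))
c=read_camera('top'); np.savez("top1.npz",**{k:np.array(v) for k,v in c.items()})
im=c['color'];hsv=cv2.cvtColor(im,cv2.COLOR_RGB2HSV);g=im.max(2)
m=(g<95)&(hsv[...,1]<70); m[:120]=0;m[250:]=0;m[:,:200]=0;m[:,340:]=0
for b in blobs(c,m,16): print('dark',*b)
E
```

```text
time: 13.32
ee_pos: [499.6, 307.8, 109.1]
tcp_rot: [0.97, 0.114, 0.215, -0.026]
force: [0.2, -0.5, 0.4]
width: 94.1
gripper_force: 0.0
[-0.92  0.34  0.24  2.14  0.39  0.31 -2.39]
lin [0.04 0.37 0.09] tw [-0.002 -0.001  0.003] rows 0.1
lin [10.44  0.38 -5.9 ] tw [-0.002 -0.001  0.003] rows 1.9
dark [274. 160.] [638.3 -16.6  90.6  59.6 -13.3]
```

```bash
python3 -m jog '[{"linear":[6,0.3,-3.4],"twist":[0,0,0],"gripper":1},{"linear":[7,0.3,-6],"twist":[0,-0.1,0],"gripper":1}]'
python3 - <<'E'
from h import *
step(now(),([450,-115,120],tool(11.7,-15)))
E
```

```text
time: 13.62
ee_pos: [538.5, 313.9, 195.8]
tcp_rot: [0.979, 0.115, 0.166, -0.021]
force: [-0.3, -0.6, -1.7]
width: 93.9
gripper_force: 0.0
lin [-19.97  39.69   0.94] tw [-0.004 -0.598  0.03 ] rows 7.1
```

```bash
python3 -m jog '[{"linear":[-20,39.7,0.9],"twist":[0,-0.6,0.03],"gripper":1},{"linear":[-20,39.7,0.9],"twist":[0,-0.6,0.03],"gripper":1},{"linear":[-20,39.7,0.9],"twist":[0,-0.6,0.03],"gripper":1},{"linear":[-20,39.7,0.9],"twist":[0,-0.6,0.03],"gripper":1},{"linear":[-20,39.7,0.9],"twist":[0,-0.6,0.03],"gripper":1},{"linear":[-20,39.7,0.9],"twist":[0,-0.6,0.03],"gripper":1},{"linear":[-20,39.7,0.9],"twist":[0,-0.6,0.03],"gripper":1},{"linear":[-20,39.7,0.9],"twist":[0,-0.6,0.03],"gripper":1},{"linear":[-20,39.7,0.9],"twist":[0,-0.6,0.03],"gripper":1}]'
python3 - <<'E'
from h import *
from cell import r, read_camera
print(r.get_state()['joint_positions'].round(2))
for n in ('wrist','top'):
    c=read_camera(n); np.savez(n+"2.npz",**{k:np.array(v) for k,v in c.items()})
    im=c['color'];hsv=cv2.cvtColor(im,cv2.COLOR_RGB2HSV);P=cloud(c);z=P[...,2]
    m=(z>9)&(z<24)&(hsv[...,1]<70)&(np.abs(P[...,1])<200)&(np.abs(P[...,0]-550)<150)&(im.max(2)<110)
    for b in blobs(c,cv2.morphologyEx(m.astype(np.uint8),cv2.MORPH_OPEN,np.ones((3,3))),16,400 if n=='top' else 1500): print(n,*b)
E
```

```text
time: 14.75
ee_pos: [448.7, -115.9, 118.4]
tcp_rot: [0.986, 0.1, -0.131, 0.012]
force: [0.5, 0.7, 0.4]
width: 93.9
gripper_force: 0.0
[-0.03  0.41  0.19  1.93  0.01  1.06 -1.22]
wrist [289. 132.] [ 489.5 -111.6   88.7   59.6   11.8]
wrist [26. 73.] [494.8  82.   90.9  39.2  -7.5]
top [231. 210.] [493.7  97.6  88.4  57.6  -5. ]
top [273. 159.] [640.8 -14.9  90.7  56.5 -12.5]
```

```bash
python3 - <<'E'
from h import *
T=tool(11.7,-PHI); c=np.array([488.5,-111.8,8]); g=c-T.apply([0,0,11.9]); print(g.round(1))
step(now(),(g-T.apply([0,0,60]),T))
E
```

```text
[ 494.3 -110.6   18.3]
lin [8.51 0.56 2.68] tw [-0.002 -0.26   0.002] rows 1.4
```

```bash
python3 -m jog '[{"linear":[8.5,0.5,2.7],"twist":[0,-0.26,0],"gripper":1},{"linear":[8.5,0.5,2.7],"twist":[0,-0.26,0],"gripper":1},{"linear":[8.5,0.5,2.7],"twist":[0,-0.26,0],"gripper":1},{"linear":[8.5,0.5,2.7],"twist":[0,-0.26,0],"gripper":1}]'
python3 - <<'E'
from h import *
T=tool(11.7,-PHI); c=np.array([488.5,-111.8,8]); g=c-T.apply([0,0,11.9])
step(now(),(g,T))
E
```

```text
time: 15.35
ee_pos: [522.7, -104.4, 69.6]
tcp_rot: [0.961, 0.099, -0.258, 0.025]
force: [-0.3, -0.7, 0.1]
width: 93.7
gripper_force: 0.0
lin [0.06 0.04 5.9 ] tw [-0.002  0.     0.002] rows 0.9
```

```bash
python3 -m jog '[{"linear":[0,0,4],"twist":[0,0,0],"gripper":1},{"linear":[0,0,5.9],"twist":[0,0,0],"gripper":1},{"linear":[0,0,5.9],"twist":[0,0,0],"gripper":0.65},{"linear":[0,0,5.9],"twist":[0,0,0],"gripper":0.5},{"linear":[0,0,5.9],"twist":[0,0,0],"gripper":0.5},{"linear":[0,0,5.9],"twist":[0,0,0],"gripper":0.5},{"linear":[0,0,5.9],"twist":[0,0,0],"gripper":0.5}]' 45
python3 - <<'E'
from h import *
a=now();b=(a[0]+[0,0,140],a[1]); step(a,b)
s=slot(70); step(b,s)
E
```

```text
time: 16.23
ee_pos: [494.2, -110.8, 19.2]
tcp_rot: [0.961, 0.099, -0.257, 0.025]
force: [0.5, 0.0, 8.6]
width: 59.2
gripper_force: 45.0
lin [ -7.    -0.04 -12.13] tw [0. 0. 0.] rows 2.2
lin [ 11.09 -40.63  -7.02] tw [-0.004  0.96  -0.027] rows 6.8
```

```bash
python3 -m jog '[{"linear":[-3,0,-5.2],"twist":[0,0,0],"gripper":0.5},{"linear":[-7,0,-12.1],"twist":[0,0,0],"gripper":0.5},{"linear":[-9,0,-15.6],"twist":[0,0,0],"gripper":0.5},{"linear":[-9,0,-15.6],"twist":[0,0,0],"gripper":0.5}]'
python3 - <<'E'
from h import *
step(now(),slot(90))
E
```

```text
time: 16.73
ee_pos: [495.7, -111.6, 202.1]
tcp_rot: [0.962, 0.099, -0.255, 0.025]
force: [-0.0, -0.2, -4.8]
width: 59.0
gripper_force: 45.0
lin [ 13.29 -40.77  -5.21] tw [-0.003  0.954 -0.028] rows 6.9
```

```bash
python3 -m jog '[{"linear":[13.3,-40.8,-5.2],"twist":[0,0.954,-0.028],"gripper":0.5},{"linear":[13.3,-40.8,-5.2],"twist":[0,0.954,-0.028],"gripper":0.5},{"linear":[13.3,-40.8,-5.2],"twist":[0,0.954,-0.028],"gripper":0.5},{"linear":[13.3,-40.8,-5.2],"twist":[0,0.954,-0.028],"gripper":0.5},{"linear":[13.3,-40.8,-5.2],"twist":[0,0.954,-0.028],"gripper":0.5},{"linear":[13.3,-40.8,-5.2],"twist":[0,0.954,-0.028],"gripper":0.5},{"linear":[13.3,-40.8,-5.2],"twist":[0,0.954,-0.028],"gripper":0.5},{"linear":[13.3,-40.8,-5.2],"twist":[0,0.954,-0.028],"gripper":0.5},{"linear":[13.3,-40.8,-5.2],"twist":[0,0.954,-0.028],"gripper":0.5},{"linear":[13.3,-40.8,-5.2],"twist":[0,0.954,-0.028],"gripper":0.5}]'
python3 - <<'E'
from h import *
from cell import r,read_camera
print(r.get_state()['joint_positions'].round(2)); step(now(),slot(90)); step(now(),slot(50))
c=read_camera('wrist'); np.savez("wrist3.npz",**{k:np.array(v) for k,v in c.items()})
s=read_camera('scene'); np.savez("scene3.npz",**{k:np.array(v) for k,v in s.items()})
im=c['color'];cv2.imwrite('pics/w3.png',cv2.cvtColor(im,cv2.COLOR_RGB2BGR))
E
```

```text
time: 17.98
ee_pos: [549.5, 315.4, 177.7]
tcp_rot: [0.971, 0.111, 0.211, -0.026]
force: [0.4, 0.3, -3.3]
width: 59.5
gripper_force: 45.0
[-0.72  0.29  0.08  1.97  0.31  0.5  -2.24]
lin [ 0.38 -0.04 -0.32] tw [-0.003  0.007 -0.003] rows 0.1
lin [-3.07 -0.03  1.71] tw [-0.003  0.007 -0.003] rows 0.6
```

View pics/w3.png

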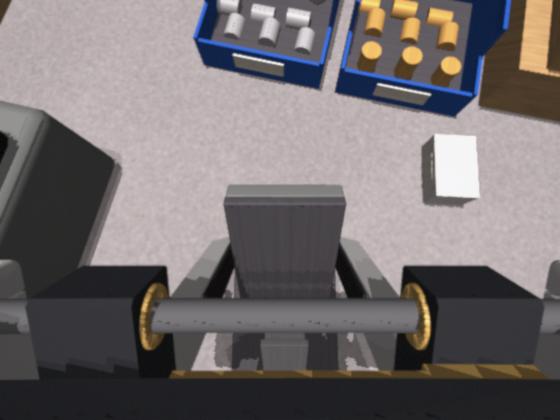

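The plate is held square between the pads. Its end edge is at rows 186–203 and its back face is at rows 205–275, cols 235–340. I'll fit that face for the true tilt and offset.

```bash
python3 - <<'E'
from h import *
c=load('wrist3.npz');C=cloud(c)
q=C[210:270,242:330].reshape(-1,3);m=q.mean(0);n=np.linalg.svd(q-m,full_matrices=False)[2][2];n*=np.sign(n[0])
print('n pitch',np.degrees(np.arcsin(-n[2])),'yaw',np.degrees(np.arctan2(n[1],n[0])),'std',np.std((q-m)@n))
print('face offset X (top fit)',(m-F)@X,'-> mid plane',(m-F)@X+8)
on=np.abs((C-m)@n)<2; on[:180]=0;on[290:]=0;on[:,:215]=0;on[:,:]=on&True;on[:,352:]=0
Zc=np.where(on,(C-F)@Z,np.nan);Yc=np.where(on,(C-F)@Yv,np.nan)
print('top edge up',np.nanmedian(np.nanmax(Zc[:,250:325],0)),'y',np.nanmedian(np.nanmin(Yc[205:225],1)),np.nanmedian(np.nanmax(Yc[205:225],1)))
p,Rt=now(); b=slot(0); print('tcp-slot0: X,Y,Z',((p-b[0])@X).round(1),((p-b[0])@Yv).round(1),((p-b[0])@Z).round(1))
E
```

```text
Traceback (most recent call last):
numpy.linalg.LinAlgError: SVD did not converge
```

```bash
python3 - <<'E'
from h import *
c=load('wrist3.npz');C=cloud(c)
q=C[210:268,242:330].reshape(-1,3);q=q[~np.isnan(q).any(1)];print(len(q));m=np.median(q,0)
for k in range(3):
    n=np.linalg.svd(q-m,full_matrices=False)[2][2];n*=np.sign(n[0]);q=q[np.abs((q-m)@n)<4];m=q.mean(0)
print('n pitch',np.degrees(np.arcsin(-n[2])),'yaw',np.degrees(np.arctan2(n[1],n[0])),'std',np.std((q-m)@n))
print('face offset X (top fit)',(m-F)@X,'-> mid plane',(m-F)@X+8,'at up',(m-F)@Z)
on=np.abs((C-m)@n)<2; on[:180]=0;on[290:]=0;on[:,:215]=0;on[:,352:]=0
Zc=np.where(on,(C-F)@Z,-999);Yc=(C-F)@Yv
print('top edge up',np.median(Zc[:,250:325].max(0)),'y',np.median([Yc[v][on[v]].min() for v in range(205,225)]),np.median([Yc[v][on[v]].max() for v in range(205,225)]))
p,Rt=now(); b=slot(0); print('tcp-slot0: X,Y,Z',((p-b[0])@X).round(1),((p-b[0])@Yv).round(1),((p-b[0])@Z).round(1))
E
```

```text
5080
n pitch 35.38220528812123 yaw 13.068533929762035 std 0.42477112059586863
face offset X (top fit) -5.3998257735584945 -> mid plane 2.6001742264415055 at up 148.90176156733517
top edge up 175.40616912004828 y -30.21918195519649 28.926771131241892
tcp-slot0: X,Y,Z 0.7 -0.1 85.8
```

```bash
python3 - <<'E'
from h import *
a=now()
for dz in (-35.4,-60,-75,-82,-85.4): print(dz); step(a,(a[0]+Z*dz-X*2.2+Yv*0.6,a[1]))
E
```

```text
-35.4
lin [-3.17 -0.05  1.6 ] tw [0. 0. 0.] rows 0.6
-60
lin [-5.29 -0.04  2.84] tw [0. 0. 0.] rows 1.0
-75
lin [-6.58 -0.03  3.6 ] tw [0. 0. 0.] rows 1.2
-82
lin [-7.19 -0.03  3.96] tw [0. 0. 0.] rows 1.3
-85.4
lin [-7.48 -0.03  4.13] tw [0. 0. 0.] rows 1.4
```

```bash
python3 -m jog '[{"linear":[-1.5,-0.05,0.6],"twist":[0,0,0],"gripper":0.5},{"linear":[-3.2,-0.05,1.6],"twist":[0,0,0],"gripper":0.5},{"linear":[-4.3,-0.05,2.25],"twist":[0,0,0],"gripper":0.5},{"linear":[-5.3,-0.05,2.85],"twist":[0,0,0],"gripper":0.5},{"linear":[-5.3,-0.05,2.85],"twist":[0,0,0],"gripper":0.5}]'
python3 - <<'E'
from h import *
p,Rt=now(); b=slot(0); print('tcp-slot0: X,Y,Z',((p-b[0])@X).round(1),((p-b[0])@Yv).round(1),((p-b[0])@Z).round(1))
a=(p,Rt); u=(p-b[0])@Z
for dz in (-u+8,-u+2,-u-1.): step(a,(a[0]+Z*dz,a[1]))
E
```

```text
time: 18.7
ee_pos: [513.4, 309.1, 129.7]
tcp_rot: [0.971, 0.112, 0.211, -0.026]
force: [0.5, 0.0, -3.1]
width: 59.5
gripper_force: 45.0
tcp-slot0: X,Y,Z -1.6 1.7 24.8
lin [-1.45  0.    0.85] tw [0. 0. 0.] rows 0.3
lin [-1.97  0.01  1.16] tw [0. 0. 0.] rows 0.4
lin [-2.23  0.01  1.31] tw [0. 0. 0.] rows 0.4
```

```bash
python3 -m jog '[{"linear":[-0.7,0,0.4],"twist":[0,0,0],"gripper":0.5},{"linear":[-1.4,0,0.8],"twist":[0,0,0],"gripper":0.5},{"linear":[-1.7,0,1.0],"twist":[0,0,0],"gripper":0.5}]'
python3 -m jog '[{"linear":[-0.2,0,0.12],"twist":[0,0,0],"gripper":0.5},{"linear":[-0.4,0,0.24],"twist":[0,0,0],"gripper":0.5}]'
python3 - <<'E'
from h import *
from cell import r
s=r.get_state();f=s['force']
p,Rt=now(); b=slot(0); print('tcp-slot0: X,Y,Z',((p-b[0])@X).round(1),((p-b[0])@Yv).round(1),((p-b[0])@Z).round(1),'f XYZ',(f@X).round(1),(f@Yv).round(1),(f@Z).round(1))
E
```

```text
time: 19.08
ee_pos: [502.6, 306.6, 113.7]
tcp_rot: [0.971, 0.112, 0.211, -0.027]
force: [-0.1, -0.1, -3.4]
width: 59.3
gripper_force: 45.0
time: 19.32
ee_pos: [500.5, 306.2, 110.3]
tcp_rot: [0.971, 0.112, 0.212, -0.027]
force: [-0.5, 0.6, -4.0]
width: 59.5
gripper_force: 45.0
tcp-slot0: X,Y,Z -1.3 1.8 1.4 f XYZ 2.0 0.7 -3.5
```

```bash
python3 -m jog '[{"linear":[-0.13,0,0.075],"twist":[0,0,0],"gripper":0.5},{"linear":[-0.13,0,0.075],"twist":[0,0,0],"gripper":0.5}]'
python3 -m jog '[{"linear":[-0.13,0,0.075],"twist":[0,0,0],"gripper":0.5},{"linear":[-0.13,0,0.075],"twist":[0,0,0],"gripper":0.5}]'
python3 - <<'E'
from h import *
from cell import r
s=r.get_state();f=s['force']
p,Rt=now(); b=slot(0); print('tcp-slot0: X,Y,Z',((p-b[0])@X).round(1),((p-b[0])@Yv).round(1),((p-b[0])@Z).round(1),'f XYZ',(f@X).round(1),(f@Yv).round(1),(f@Z).round(1))
E
```

```text
time: 19.58
ee_pos: [499.9, 306.0, 109.4]
tcp_rot: [0.97, 0.112, 0.212, -0.027]
force: [0.3, -0.6, -1.8]
width: 59.5
gripper_force: 45.0
time: 19.82
ee_pos: [500.0, 306.1, 109.0]
tcp_rot: [0.97, 0.112, 0.213, -0.027]
force: [4.0, -1.2, 6.3]
width: 59.3
gripper_force: 45.0
tcp-slot0: X,Y,Z -1.0 1.9 -0.0 f XYZ -0.7 -2.1 7.2
```

```bash
python3 -m jog '[{"linear":[0,0,0],"twist":[0,0,0],"gripper":0.7},{"linear":[0,0,0],"twist":[0,0,0],"gripper":1},{"linear":[0,0,0],"twist":[0,0,0],"gripper":1},{"linear":[0,0,-3],"twist":[0,0,0],"gripper":1},{"linear":[0,0,-8],"twist":[0,0,0],"gripper":1},{"linear":[0,0,-14],"twist":[0,0,0],"gripper":1},{"linear":[0,0,-14],"twist":[0,0,0],"gripper":1}]'
python3 - <<'E'
from h import *
from cell import read_camera
c=read_camera('wrist'); np.savez("wrist4.npz",**{k:np.array(v) for k,v in c.items()})
cv2.imwrite('pics/w4.png',cv2.cvtColor(c['color'],cv2.COLOR_RGB2BGR))
step(now(),([494,97.5,90],tool(-5.1)))
E
```

```text
time: 20.7
ee_pos: [442.1, 292.9, 239.4]
tcp_rot: [0.97, 0.112, 0.214, -0.029]
force: [0.3, 0.9, -1.0]
width: 93.7
gripper_force: 0.0
lin [-5.59 20.26 13.48] tw [-0.076 -0.428  0.314] rows 4.0
```

View pics/w4.png

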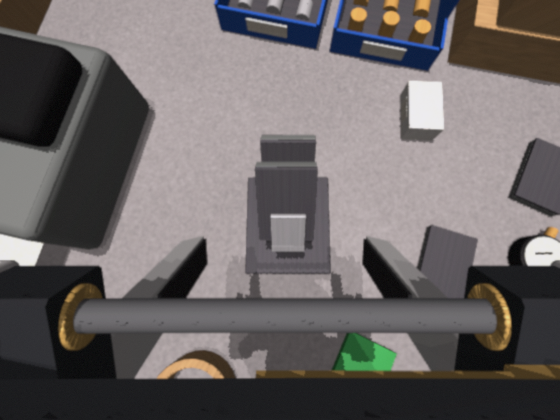

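The plate stands in the front slot with its top edge at about row 165, ahead of the fixed plate at row 137. I'll check how deep it sits from the depth data, then go on to the first smooth plate.

```bash
python3 - <<'E'
from h import *
c=load('wrist4.npz');C=cloud(c)
q=C[170:205,265:308].reshape(-1,3);q=q[~np.isnan(q).any(1)];m=q.mean(0)
n=np.linalg.svd(q-m,full_matrices=False)[2][2];n*=np.sign(n[0])
print('pitch',np.degrees(np.arcsin(-n[2])),'yaw',np.degrees(np.arctan2(n[1],n[0])),'mid X',(m-F)@X+8)
on=np.abs((C-m)@n)<2; on[:155]=0;on[215:]=0;on[:,:250]=0;on[:,325:]=0
Zc=np.where(on,(C-F)@Z,-999);Yc=(C-F)@Yv
print('top up',np.median(Zc[:,268:305].max(0)),'y',np.median([Yc[v][on[v]].min() for v in range(175,195)]),np.median([Yc[v][on[v]].max() for v in range(175,195)]))
E
python3 -m jog '[{"linear":[-5.6,20.3,13.5],"twist":[-0.076,-0.428,0.314],"gripper":1},{"linear":[-5.6,20.3,13.5],"twist":[-0.076,-0.428,0.314],"gripper":1},{"linear":[-5.6,20.3,13.5],"twist":[-0.076,-0.428,0.314],"gripper":1},{"linear":[-5.6,20.3,13.5],"twist":[-0.076,-0.428,0.314],"gripper":1},{"linear":[-5.6,20.3,13.5],"twist":[-0.076,-0.428,0.314],"gripper":1},{"linear":[-5.6,20.3,13.5],"twist":[-0.076,-0.428,0.314],"gripper":1},{"linear":[-5.6,20.3,13.5],"twist":[-0.076,-0.428,0.314],"gripper":1}]'
python3 -c "
from h import *
step(now(),([494.2,97.8,17],tool(-5.1)))"
```

```text
pitch 41.72509409908895 yaw 13.171632654138511 mid X 6.433001148115162
top up 90.86533540351475 y -27.452949525495182 31.257982637749386
time: 21.62
ee_pos: [493.6, 97.3, 88.5]
tcp_rot: [0.999, -0.044, -0.001, 0.001]
force: [-0.9, 0.8, 1.2]
width: 94.1
gripper_force: 0.0
lin [ 0.06 -0.07  7.15] tw [0.003 0.001 0.001] rows 1.1
```

The plate is at the bottom of the slot but leans 7° past the slot angle, because its foot stuck short of the lower fin. I'll regrip it and square it up before going on.

```bash
python3 - <<'E'
from h import *
A=slot(0.3,dx=3.4,dy=1.9); H=(A[0]-A[1].apply([0,0,120]),A[1]); step(now(),H); print(H[0])
E
```

```text
lin [ -5.67 -19.35 -12.75] tw [ 0.072  0.435 -0.313] rows 3.8
[454.28591947 295.40928619 215.51816328]
```

```bash
python3 -m jog '[{"linear":[-5.6,-5,-12.7],"twist":[0.072,0.435,-0.313],"gripper":1},{"linear":[-5.6,-5,-12.7],"twist":[0.072,0.435,-0.313],"gripper":1},{"linear":[-5.7,-19.3,-12.7],"twist":[0.072,0.435,-0.313],"gripper":1},{"linear":[-5.7,-19.3,-12.7],"twist":[0.072,0.435,-0.313],"gripper":1},{"linear":[-5.7,-19.3,-12.7],"twist":[0.072,0.435,-0.313],"gripper":1},{"linear":[-5.7,-19.3,-12.7],"twist":[0.072,0.435,-0.313],"gripper":1},{"linear":[-5.7,-19.3,-12.7],"twist":[0.072,0.435,-0.313],"gripper":1},{"linear":[-5.7,-19.3,-12.7],"twist":[0.072,0.435,-0.313],"gripper":1}]'
python3 - <<'E'
from h import *
A=slot(0.3,dx=3.4,dy=1.9); step(now(),A)
E
```

```text
time: 22.62
ee_pos: [454.4, 292.9, 214.7]
tcp_rot: [0.97, 0.111, 0.215, -0.024]
force: [-0.6, -0.1, 0.4]
width: 94.1
gripper_force: 0.0
lin [ 0.08 -0.26 11.94] tw [ 0.001  0.    -0.002] rows 1.9
```

```bash
python3 -m jog '[{"linear":[0.1,-0.2,5],"twist":[0,0,0],"gripper":1},{"linear":[0.1,-0.2,10],"twist":[0,0,0],"gripper":1},{"linear":[0.1,-0.2,11.9],"twist":[0,0,0],"gripper":1},{"linear":[0.1,-0.2,11.9],"twist":[0,0,0],"gripper":1},{"linear":[0.1,-0.2,11.9],"twist":[0,0,0],"gripper":0.66},{"linear":[0.1,-0.2,11.9],"twist":[0,0,0],"gripper":0.6},{"linear":[0.1,-0.2,11.9],"twist":[0,0,0],"gripper":0.5},{"linear":[0.1,-0.2,11.9],"twist":[0,0,0],"gripper":0.5}]' 25
python3 - <<'E'
from h import *
p,_=now();A=slot(0.3,dx=3.4,dy=1.9); B=slot(1.3,dx=3.0,dy=1.9,tilt=18.3)
d=p-A[0];print((d@X).round(1),(d@Yv).round(1),(d@Z).round(1))
step(A,B); step(B,slot(-0.5,dx=3.0,dy=1.9,tilt=18.3))
E
```

```text
time: 23.62
ee_pos: [503.9, 307.5, 107.8]
tcp_rot: [0.97, 0.112, 0.215, -0.025]
force: [-1.1, -0.9, 4.2]
width: 59.5
gripper_force: 25.0
-0.3 0.4 1.0
lin [ 0.2  -0.   -0.08] tw [ 0.    -0.117 -0.   ] rows 0.6
lin [-0.14  0.    0.11] tw [0. 0. 0.] rows 0.0
```

```bash
python3 -m jog '[{"linear":[0.1,0,-0.04],"twist":[0,-0.05,0],"gripper":0.5},{"linear":[0.2,0,-0.08],"twist":[0,-0.117,0],"gripper":0.5},{"linear":[0.2,0,-0.08],"twist":[0,-0.117,0],"gripper":0.5},{"linear":[0.2,0,-0.08],"twist":[0,-0.117,0],"gripper":0.5}]'
python3 -m jog '[{"linear":[-0.14,0,0.11],"twist":[0,0,0],"gripper":0.5},{"linear":[-0.14,0,0.11],"twist":[0,0,0],"gripper":0.5},{"linear":[-0.14,0,0.11],"twist":[0,0,0],"gripper":0.5}]'
python3 - <<'E'
from h import *
from cell import r
s=r.get_state();f=s['force']
p,_=now(); b=slot(0,dx=3,dy=1.9,tilt=18.3); d=p-b[0];print((d@X).round(1),(d@Yv).round(1),(d@Z).round(1),'f XYZ',(f@X).round(1),(f@Yv).round(1),(f@Z).round(1)); step((p,_),b)
E
```

```text
time: 24.12
ee_pos: [505.5, 307.9, 109.2]
tcp_rot: [0.981, 0.113, 0.159, -0.018]
force: [-2.4, 1.4, 4.1]
width: 59.4
gripper_force: 25.0
time: 24.5
ee_pos: [505.1, 307.9, 108.7]
tcp_rot: [0.981, 0.113, 0.16, -0.019]
force: [-4.7, -2.2, 16.8]
width: 59.8
gripper_force: 25.0
-0.1 0.6 1.6 f XYZ -13.8 -1.0 10.9
lin [-0.12  0.06  0.11] tw [ 0.    -0.003 -0.002] rows 0.0
```

```bash
python3 -m jog '[{"linear":[0,0,0],"twist":[0,0,0],"gripper":0.7},{"linear":[0,0,0],"twist":[0,0,0],"gripper":1},{"linear":[0,0,0],"twist":[0,0,0],"gripper":1},{"linear":[0,0,-3],"twist":[0,0,0],"gripper":1},{"linear":[0,0,-8],"twist":[0,0,0],"gripper":1},{"linear":[0,0,-14],"twist":[0,0,0],"gripper":1},{"linear":[0,0,-14],"twist":[0,0,0],"gripper":1}]'
python3 - <<'E'
from h import *
from cell import read_camera
c=read_camera('wrist'); np.savez("wrist5.npz",**{k:np.array(v) for k,v in c.items()})
C=cloud(c); k,_=cv2.projectPoints(np.zeros((1,3)),np.zeros(3),np.zeros(3),K(c),None)
on=(np.abs((C-F)@X+4.5)<6)&((C-F)@Z>50)&((C-F)@Z<93)&(np.abs((C-F)@Yv)<34)
q=C[on];m=np.median(q,0)
for _ in range(4):
    n=np.linalg.svd(q-m,full_matrices=False)[2][2];n*=np.sign(n[0]);q=q[np.abs((q-m)@n)<2];m=q.mean(0)
print(len(q),'pitch',np.degrees(np.arcsin(-n[2])),'yaw',np.degrees(np.arctan2(n[1],n[0])),'mid X',(m-F)@X+8,'at',(m-F)@Z,'top',np.percentile((q-F)@Z,99),'y',np.percentile((q-F)@Yv,[1,99]))
step(now(),([494.2,97.8,90],tool(-5.1)))
E
```

```text
time: 25.38
ee_pos: [462.0, 298.6, 244.6]
tcp_rot: [0.98, 0.113, 0.161, -0.02]
force: [-0.7, 0.3, -0.5]
width: 94.1
gripper_force: 0.0
1844 pitch 42.57507887792302 yaw 12.995991341611017 mid X 6.8871475119071945 at 69.52219293643641 top 89.92416172292106 y [-26.98253578  31.56434489]
lin [-6.13 20.25 13.97] tw [-0.053 -0.32   0.315] rows 4.1
```

It's still tipped: its foot stuck on the floor and the plate turned in the pads. I'll regrip harder, lift it clear, then rotate and check it with the camera before lowering.

```bash
python3 - <<'E'
from h import *
A=slot(0.3,dx=3.5,dy=2.1); H=(A[0]-A[1].apply([0,0,40]),A[1]); step(now(),H); step(H,A)
E
```

```text
lin [-0.68  0.06 10.24] tw [-0.001  0.114 -0.002] rows 1.6
lin [-0.  0.  4.] tw [0. 0. 0.] rows 0.6
```

```bash
python3 -m jog '[{"linear":[-0.6,0,5],"twist":[0,0.114,0],"gripper":1},{"linear":[-0.7,0,10.2],"twist":[0,0.114,0],"gripper":1},{"linear":[-0.7,0,10.2],"twist":[0,0.114,0],"gripper":1}]'
python3 -m jog '[{"linear":[0,0,4],"twist":[0,0,0],"gripper":1},{"linear":[0,0,4],"twist":[0,0,0],"gripper":1},{"linear":[0,0,4],"twist":[0,0,0],"gripper":0.66},{"linear":[0,0,4],"twist":[0,0,0],"gripper":0.6},{"linear":[0,0,4],"twist":[0,0,0],"gripper":0.5},{"linear":[0,0,4],"twist":[0,0,0],"gripper":0.5}]' 58
python3 - <<'E'
from h import *
p,_=now();A=slot(0.3,dx=3.5,dy=2.1); d=p-A[0];print((d@X).round(1),(d@Yv).round(1),(d@Z).round(1))
step(A,slot(10,dx=2,dy=2.1)); step(A,slot(10,dx=1,dy=2.1,tilt=17.8))
E
```

```text
time: 25.8
ee_pos: [484.8, 301.7, 136.9]
tcp_rot: [0.971, 0.112, 0.21, -0.022]
force: [0.7, 0.4, 0.6]
width: 93.8
gripper_force: 0.0
time: 26.55
ee_pos: [502.7, 307.2, 105.5]
tcp_rot: [0.97, 0.112, 0.214, -0.025]
force: [-1.5, -1.3, 5.1]
width: 59.6
gripper_force: 58.0
-0.1 0.2 -1.5
lin [ 0.77 -0.   -0.61] tw [0. 0. 0.] rows 0.2
lin [ 0.86 -0.   -0.69] tw [ 0.    -0.126 -0.   ] rows 0.7
```

```bash
cat > fit.py <<'E'
from h import *
from cell import read_camera
def fit():
    c=read_camera('wrist'); C=cloud(c)
    on=(np.abs((C-F)@X+5)<9)&((C-F)@Z>60)&((C-F)@Z<110)&(np.abs((C-F)@Yv-2)<24)
    q=C[on];m=np.median(q,0)
    for _ in range(5):
        n=np.linalg.svd(q-m,full_matrices=False)[2][2];n*=np.sign(n[0]);q=q[np.abs((q-m)@n)<2];m=q.mean(0)
    th=np.degrees(np.arcsin(-n[2])); t=np.tan(np.radians(th-35)); u=(m-F)@Z; mx=(m-F)@X+8
    print(len(q),'pitch',th.round(1),'midX at 45:',(mx-(u-45)*t).round(1),'at bottom',(mx-u*t).round(1),'top',np.percentile((q-F)@Z,99).round(1))
fit()
E
python3 -m jog '[{"linear":[0.4,0,-0.3],"twist":[0,0,0],"gripper":0.5},{"linear":[0.77,0,-0.61],"twist":[0,0,0],"gripper":0.5},{"linear":[0.86,0,-0.69],"twist":[0,-0.126,0],"gripper":0.5},{"linear":[0.86,0,-0.69],"twist":[0,-0.126,0],"gripper":0.5},{"linear":[0.86,0,-0.69],"twist":[0,-0.126,0],"gripper":0.5}]'
python3 fit.py; python3 - <<'E'
from h import *
p,_=now();b=slot(0,dx=0,dy=2.1,tilt=17.8); d=p-b[0];print((d@X).round(1),(d@Yv).round(1),(d@Z).round(1))
E
```

```text
time: 27.18
ee_pos: [507.3, 307.6, 114.6]
tcp_rot: [0.982, 0.112, 0.152, -0.017]
force: [0.2, -0.5, -3.1]
width: 59.0
gripper_force: 58.0
5408 pitch 43.1 midX at 45: 1.6 at bottom -4.8 top 101.0
0.9 -0.1 7.3
```

```bash
python3 - <<'E'
from h import *
from cell import read_camera
c=read_camera('wrist'); np.savez("wrist6.npz",**{k:np.array(v) for k,v in c.items()})
s=read_camera('scene'); np.savez("scene6.npz",**{k:np.array(v) for k,v in s.items()})
a=c['color'][100:400,120:440];b=cv2.resize(s['color'][150:250,310:430],None,fx=3,fy=3,interpolation=cv2.INTER_CUBIC)
cv2.imwrite('pics/w6.png',cv2.cvtColor(np.hstack([a,b]),cv2.COLOR_RGB2BGR))
C=cloud(c)
for v in range(150,300,6): print(v,((C[v,285]-F)@X).round(1),((C[v,285]-F)@Z).round(1),end=' | ')
E
```

```text
150 51.4 88.5 | 156 50.9 84.3 | 162 50.8 79.5 | 168 51.4 73.9 | 174 51.4 68.6 | 180 16.0 97.9 | 186 10.4 99.2 | 192 5.8 99.7 | 198 1.7 99.9 | 204 0.5 96.9 | 210 0.1 92.8 | 216 -0.4 88.8 | 222 -0.5 83.9 | 228 -1.8 80.6 | 234 -2.4 76.0 | 240 -3.3 71.8 | 246 -4.0 67.0 | 252 -4.6 61.8 | 258 -4.8 55.7 | 264 -5.5 50.2 | 270 -6.4 44.6 | 276 -7.5 39.2 | 282 -14.4 44.9 | 288 -17.0 42.6 | 294 -17.1 34.6 |
```

View pics/w6.png

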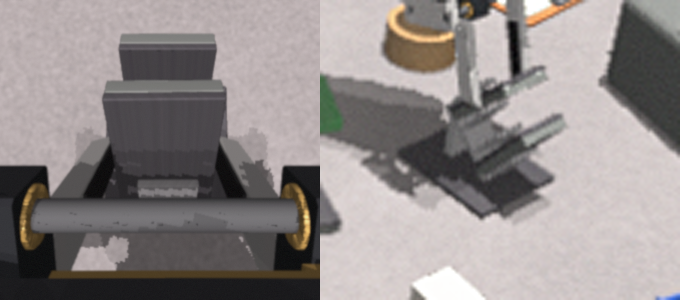

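The plate is held at 43°. I had the sign of the correction wrong: it needs more tilt, not less. I'll lift it, tilt it back by 8° and measure again.

```bash
python3 - <<'E'
from h import *
a=slot(7.3,dx=.9,dy=2.1,tilt=17.8); step(a,slot(22,dx=-.5,dy=2.1,tilt=17.8)); step(a,slot(22,dx=-1.2,dy=2.1,tilt=25.7))
E
```

```text
lin [ 1.09  0.   -1.  ] tw [0. 0. 0.] rows 0.2
lin [ 0.88  0.   -1.04] tw [-0.     0.138  0.   ] rows 0.7
```

```bash
python3 -m jog '[{"linear":[0.6,0,-0.55],"twist":[0,0.03,0],"gripper":0.5},{"linear":[0.9,0,-1.0],"twist":[0,0.08,0],"gripper":0.5},{"linear":[0.88,0,-1.04],"twist":[0,0.138,0],"gripper":0.5},{"linear":[0.88,0,-1.04],"twist":[0,0.138,0],"gripper":0.5},{"linear":[0.88,0,-1.04],"twist":[0,0.138,0],"gripper":0.5}]'
sed -i 's/<110/<122/' fit.py; python3 fit.py; python3 - <<'E'
from h import *
p,_=now();b=slot(0,dx=0,dy=2.1,tilt=25.7); d=p-b[0];print((d@X).round(1),(d@Yv).round(1),(d@Z).round(1),np.degrees(((_.inv()*b[1]).as_rotvec())).round(1))
E
```

```text
time: 27.95
ee_pos: [512.4, 309.9, 127.8]
tcp_rot: [0.969, 0.112, 0.219, -0.025]
force: [0.8, 0.0, -3.5]
width: 59.5
gripper_force: 58.0
6121 pitch 35.4 midX at 45: 0.3 at bottom -0.0 top 115.9
-0.8 0.4 23.0 [ 0.   0.2 -0.1]
```

```bash
python3 - <<'E'
from h import *
a=now()
T=a[1]*R.from_rotvec([0,0.012,0])
for dz,dx in ((-15,1.5),(-22,2.5),(-25,2.8),(-27,3.2)):
    piv=a[0]+a[1].apply([0,0,11.7])+Z*dz+X*dx; step(a,(piv-T.apply([0,0,11.7]),T))
E
```

```text
lin [-1.25  0.    0.87] tw [ 0.     0.012 -0.   ] rows 0.2
lin [-1.81  0.    1.3 ] tw [ 0.     0.012 -0.   ] rows 0.4
lin [-2.05  0.    1.47] tw [ 0.     0.012 -0.   ] rows 0.4
lin [-2.21  0.    1.61] tw [ 0.     0.012 -0.   ] rows 0.4
```

```bash
python3 -m jog '[{"linear":[-0.7,0,0.4],"twist":[0,0.006,0],"gripper":0.5},{"linear":[-1.25,0,0.87],"twist":[0,0.012,0],"gripper":0.5},{"linear":[-1.81,0,1.3],"twist":[0,0.012,0],"gripper":0.5},{"linear":[-2.05,0,1.47],"twist":[0,0.012,0],"gripper":0.5},{"linear":[-2.05,0,1.47],"twist":[0,0.012,0],"gripper":0.5}]'
python3 fit.py; python3 - <<'E'
from h import *
from cell import r
f=r.get_state()['force']
p,_=now();b=slot(0,dx=0,dy=2.1,tilt=25.7); d=p-b[0];print((d@X).round(1),(d@Yv).round(1),(d@Z).round(1),'f',(f@X).round(1),(f@Yv).round(1),(f@Z).round(1))
E
```

```text
time: 28.62
ee_pos: [501.3, 307.0, 106.6]
tcp_rot: [0.967, 0.111, 0.226, -0.026]
force: [-10.6, -4.4, 21.3]
width: 59.3
gripper_force: 58.0
4340 pitch 36.0 midX at 45: 2.8 at bottom 2.1 top 92.3
1.7 0.3 -1.0 f -22.6 -2.5 10.3
```

```bash
python3 -m jog '[{"linear":[0,0,0],"twist":[0,0,0],"gripper":0.7},{"linear":[0,0,0],"twist":[0,0,0],"gripper":1},{"linear":[0,0,0],"twist":[0,0,0],"gripper":1},{"linear":[0,0,-3],"twist":[0,0,0],"gripper":1},{"linear":[0,0,-8],"twist":[0,0,0],"gripper":1},{"linear":[0,0,-14],"twist":[0,0,0],"gripper":1},{"linear":[0,0,-14],"twist":[0,0,0],"gripper":1}]'
python3 fit.py; python3 - <<'E'
from h import *
step(now(),([494.2,97.8,90],tool(-5.1)))
E
```

```text
time: 29.55
ee_pos: [440.5, 293.7, 235.2]
tcp_rot: [0.967, 0.111, 0.228, -0.028]
force: [0.1, 0.9, -0.0]
width: 94.1
gripper_force: 0.0
1306 pitch 35.9 midX at 45: 3.1 at bottom 2.4 top 90.6
lin [-5.64 20.26 13.13] tw [-0.075 -0.456  0.312] rows 4.0
```

Now it is seated: 35.9°, leaning on the lower fin and fully down. Next are the smooth plates.

```bash
python3 -m jog '[{"linear":[-5.6,20.3,9],"twist":[-0.075,-0.456,0.312],"gripper":1},{"linear":[-5.6,20.3,9],"twist":[-0.075,-0.456,0.312],"gripper":1},{"linear":[-5.6,20.3,13.1],"twist":[-0.075,-0.456,0.312],"gripper":1},{"linear":[-5.6,20.3,13.1],"twist":[-0.075,-0.456,0.312],"gripper":1},{"linear":[-5.6,20.3,13.1],"twist":[-0.075,-0.456,0.312],"gripper":1},{"linear":[-5.6,20.3,13.1],"twist":[-0.075,-0.456,0.312],"gripper":1},{"linear":[-5.6,20.3,13.1],"twist":[-0.075,-0.456,0.312],"gripper":1}]'
python3 - <<'E'
from h import *
step(now(),([494.2,97.8,17.5],tool(-5.1)))
t=np.radians(8.2);B=np.array([518.3,-339.9,0]);u=np.array([np.cos(t),np.sin(t),0])
for s in (-50,50): print((B+u*s).round(1))
E
```

```text
time: 30.48
ee_pos: [493.9, 97.7, 89.2]
tcp_rot: [0.999, -0.044, -0.001, 0.001]
force: [0.5, 0.3, 0.6]
width: 93.8
gripper_force: 0.0
lin [ 0.04 -0.03  7.17] tw [0.003 0.001 0.001] rows 1.1
[ 468.8 -347.     0. ]
[ 567.8 -332.8    0. ]
```

```bash
python3 -m jog '[{"linear":[0,0,5],"twist":[0,0,0],"gripper":1},{"linear":[0,0,7.1],"twist":[0,0,0],"gripper":1},{"linear":[0,0,7.1],"twist":[0,0,0],"gripper":0.65},{"linear":[0,0,7.1],"twist":[0,0,0],"gripper":0.5},{"linear":[0,0,7.1],"twist":[0,0,0],"gripper":0.5},{"linear":[0,0,7.1],"twist":[0,0,0],"gripper":0.5},{"linear":[0,0,3],"twist":[0,0,0],"gripper":0.5},{"linear":[0,0,-2],"twist":[0,0,0],"gripper":0.5},{"linear":[0,0,-2],"twist":[0,0,0],"gripper":0.5}]' 40
python3 - <<'E'
from h import *
step(now(),([468.8,-347,90],tool(8.2)))
E
```

```text
time: 31.6
ee_pos: [495.6, 97.1, 111.9]
tcp_rot: [0.999, -0.045, 0.002, 0.001]
force: [-1.0, 0.2, -4.0]
width: 59.2
gripper_force: 40.0
lin [ 1.28 44.47  2.23] tw [ 0.001 -0.003 -0.232] rows 7.1
```

```bash
python3 -m jog '[{"linear":[1.3,44.5,2.2],"twist":[0,0,-0.232],"gripper":0.5},{"linear":[1.3,44.5,2.2],"twist":[0,0,-0.232],"gripper":0.5},{"linear":[1.3,44.5,2.2],"twist":[0,0,-0.232],"gripper":0.5},{"linear":[1.3,44.5,2.2],"twist":[0,0,-0.232],"gripper":0.5},{"linear":[1.3,44.5,2.2],"twist":[0,0,-0.232],"gripper":0.5},{"linear":[1.3,44.5,2.2],"twist":[0,0,-0.232],"gripper":0.5},{"linear":[1.3,44.5,2.2],"twist":[0,0,-0.232],"gripper":0.5},{"linear":[1.3,44.5,2.2],"twist":[0,0,-0.232],"gripper":0.5},{"linear":[1.3,44.5,2.2],"twist":[0,0,-0.232],"gripper":0.5},{"linear":[1.3,44.5,2.2],"twist":[0,0,-0.232],"gripper":0.5}]'
python3 - <<'E'
from h import *
step(now(),([468.8,-347,18],tool(8.2)))
E
```

```text
time: 32.85
ee_pos: [467.4, -346.1, 87.4]
tcp_rot: [0.997, 0.072, -0.002, 0.001]
force: [0.2, 0.4, -4.1]
width: 59.6
gripper_force: 40.0
lin [0.15 0.1  6.94] tw [0.001 0.003 0.001] rows 1.1
```

```bash
python3 -m jog '[{"linear":[0.1,0.1,4],"twist":[0,0,0],"gripper":0.5},{"linear":[0.1,0.1,6],"twist":[0,0,0],"gripper":0.5},{"linear":[0.1,0.1,6.8],"twist":[0,0,0],"gripper":0.5},{"linear":[0.1,0.1,6.9],"twist":[0,0,0],"gripper":0.5}]'
python3 -m jog '[{"linear":[0,0,0.1],"twist":[0,0,0],"gripper":0.5},{"linear":[0,0,0.1],"twist":[0,0,0],"gripper":0.5}]'
```

```text
time: 33.35
ee_pos: [468.4, -348.7, 19.3]
tcp_rot: [0.997, 0.072, -0.001, 0.001]
force: [0.1, 0.3, -4.1]
width: 59.4
gripper_force: 40.0
time: 33.6
ee_pos: [468.4, -349.1, 18.7]
tcp_rot: [0.997, 0.071, -0.001, 0.002]
force: [0.3, -0.2, -3.2]
width: 59.6
gripper_force: 40.0
```

```bash
python3 -m jog '[{"linear":[0,0,0.15],"twist":[0,0,0],"gripper":0.5},{"linear":[0,0,0.15],"twist":[0,0,0],"gripper":0.5}]'
python3 -m jog '[{"linear":[0,0,0],"twist":[0,0,0],"gripper":0.7},{"linear":[0,0,0],"twist":[0,0,0],"gripper":1},{"linear":[0,0,0],"twist":[0,0,0],"gripper":1},{"linear":[0,0,-5],"twist":[0,0,0],"gripper":1},{"linear":[0,0,-10],"twist":[0,0,0],"gripper":1}]'
python3 - <<'E'
from h import *
from cell import read_camera
c=read_camera('top');im=c['color'];hsv=cv2.cvtColor(im,cv2.COLOR_RGB2HSV)
m=(im.max(2)<100)&(hsv[...,1]<70); m[:120]=0;m[250:]=0;m[:,:240]=0;m[:,440:]=0
for b in blobs(c,m,16,400): print('dark',*b)
step(now(),([640.5,-15.5,90],tool(-13.3)))
E
```

```text
time: 33.85
ee_pos: [468.8, -349.2, 18.4]
tcp_rot: [0.997, 0.071, -0.001, 0.002]
force: [-7.1, 5.2, 25.5]
width: 59.8
gripper_force: 40.0
time: 34.48
ee_pos: [468.0, -348.5, 117.5]
tcp_rot: [0.997, 0.071, -0.002, 0.001]
force: [0.7, -0.7, -0.1]
width: 93.7
gripper_force: 0.0
dark [410. 211.] [ 521.5 -375.5  279.   120.   -27.1]
dark [275. 159.] [638.6 -16.7  91.3  59.6 -13.1]
lin [ 21.59 -30.75   3.24] tw [ 0.006 -0.004  0.374] rows 6.0
```

```bash
python3 -m jog '[{"linear":[21.5,-30.8,3.2],"twist":[0,0,0.374],"gripper":1},{"linear":[21.5,-30.8,3.2],"twist":[0,0,0.374],"gripper":1},{"linear":[21.5,-30.8,3.2],"twist":[0,0,0.374],"gripper":1},{"linear":[21.5,-30.8,3.2],"twist":[0,0,0.374],"gripper":1},{"linear":[21.5,-30.8,3.2],"twist":[0,0,0.374],"gripper":1},{"linear":[21.5,-30.8,3.2],"twist":[0,0,0.374],"gripper":1},{"linear":[21.5,-30.8,3.2],"twist":[0,0,0.374],"gripper":1},{"linear":[21.5,-30.8,3.2],"twist":[0,0,0.374],"gripper":1},{"linear":[21.5,-30.8,3.2],"twist":[0,0,0.374],"gripper":1}]'
python3 - <<'E'
from h import *
step(now(),([639.5,-16,18],tool(-13.3)))
E
```

```text
time: 35.65
ee_pos: [636.8, -15.2, 83.3]
tcp_rot: [0.993, -0.116, -0.001, 0.002]
force: [-0.6, -0.0, -0.2]
width: 94.2
gripper_force: 0.0
lin [ 0.29 -0.01  6.53] tw [ 0.004  0.002 -0.001] rows 1.0
```

```bash
python3 -m jog '[{"linear":[0.3,0,4.5],"twist":[0,0,0],"gripper":1},{"linear":[0.3,0,6.5],"twist":[0,0,0],"gripper":1},{"linear":[0.3,0,6.5],"twist":[0,0,0],"gripper":0.65},{"linear":[0.3,0,6.5],"twist":[0,0,0],"gripper":0.5},{"linear":[0.3,0,6.5],"twist":[0,0,0],"gripper":0.5},{"linear":[0.3,0,6.5],"twist":[0,0,0],"gripper":0.5},{"linear":[0.3,0,3],"twist":[0,0,0],"gripper":0.5},{"linear":[0.3,0,-2],"twist":[0,0,0],"gripper":0.5},{"linear":[0.3,0,-2],"twist":[0,0,0],"gripper":0.5}]' 40
python3 - <<'E'
from h import *
step(now(),([568,-332.8,90],tool(8.2)))
E
```

```text
time: 36.78
ee_pos: [642.2, -13.9, 107.0]
tcp_rot: [0.993, -0.115, 0.002, 0.001]
force: [-0.0, -0.0, -3.0]
width: 59.4
gripper_force: 40.0
lin [ 0.08 32.74  1.75] tw [ 0.002 -0.004 -0.374] rows 5.2
```

```bash
python3 -m jog '[{"linear":[0.1,32.7,1.7],"twist":[0,0,-0.374],"gripper":0.5},{"linear":[0.1,32.7,1.7],"twist":[0,0,-0.374],"gripper":0.5},{"linear":[0.1,32.7,1.7],"twist":[0,0,-0.374],"gripper":0.5},{"linear":[0.1,32.7,1.7],"twist":[0,0,-0.374],"gripper":0.5},{"linear":[0.1,32.7,1.7],"twist":[0,0,-0.374],"gripper":0.5},{"linear":[0.1,32.7,1.7],"twist":[0,0,-0.374],"gripper":0.5},{"linear":[0.1,32.7,1.7],"twist":[0,0,-0.374],"gripper":0.5},{"linear":[0.1,32.7,1.7],"twist":[0,0,-0.374],"gripper":0.5},{"linear":[0.1,32.7,1.7],"twist":[0,0,-0.374],"gripper":0.5}]'
python3 - <<'E'
from h import *
from cell import read_camera
step(now(),([568,-332.8,18],tool(8.2)))
c=read_camera('wrist');np.savez("wrist7.npz",**{k:np.array(v) for k,v in c.items()})
cv2.imwrite('pics/w7.png',cv2.cvtColor(c['color'],cv2.COLOR_RGB2BGR))
E
```

```text
time: 37.9
ee_pos: [567.0, -330.7, 87.2]
tcp_rot: [0.997, 0.072, -0.001, 0.001]
force: [-0.1, -0.4, -2.9]
width: 59.6
gripper_force: 40.0
lin [0.09 0.21 6.92] tw [0.002 0.003 0.002] rows 1.1
```

View pics/w7.png

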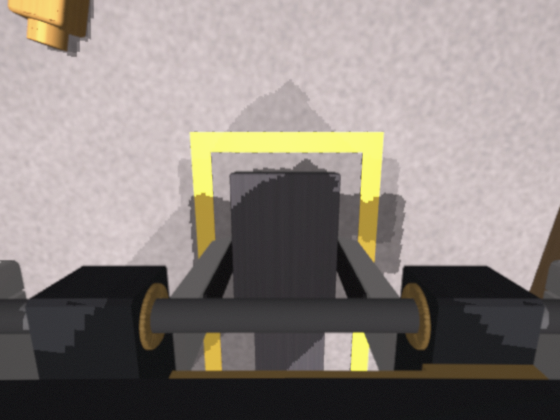

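```bash
python3 - <<'E'
from h import *
c=load('wrist7.npz');C=cloud(c);t=np.radians(8.2);B=np.array([518.3,-339.9,0]);u=np.array([np.cos(t),np.sin(t),0]);w=np.array([-np.sin(t),np.cos(t),0])
e=np.array([C[v,286] for v in (174,176,180)]);print('plate far',((e-B)@u).round(1),e[:,2].round(1),'sides',[((C[215,k]-B)@w).round(1) for k in (235,336)], [C[215,k,2].round(0) for k in (235,336)])
p=plane(c,[(286,132),(286,153),(191,150),(383,150),(212,180),(363,180)],0);print('tape u',((p-B)@u).round(1),'w',((p-B)@w).round(1))
pp,_=now();print('tcp',((pp-B)@u).round(1),((pp-B)@w).round(1))
E
```

```text
plate far [97.3 96.1 94.1] [83.6 82.5 83.6] sides [np.float64(29.4), np.float64(-26.5)] [np.float64(84.0), np.float64(83.0)]
tape u [120.9 104.8 106.9 107.3  83.3  83.6] w [  0.8   0.8  75.5 -75.6  60.2 -61.3]
tcp 49.3 1.9
```

```bash
python3 -m jog '[{"linear":[-0.2,0.1,4],"twist":[0,0,0],"gripper":0.5},{"linear":[-0.2,0.1,6],"twist":[0,0,0],"gripper":0.5},{"linear":[-0.2,0.1,6.7],"twist":[0,0,0],"gripper":0.5},{"linear":[-0.2,0.1,6.85],"twist":[0,0,0],"gripper":0.5},{"linear":[-0.2,0.1,6.95],"twist":[0,0,0],"gripper":0.5}]'
python3 -m jog '[{"linear":[0,0,0.1],"twist":[0,0,0],"gripper":0.5},{"linear":[0,0,0.1],"twist":[0,0,0],"gripper":0.5}]'
```

```text
time: 38.58
ee_pos: [564.9, -334.1, 18.9]
tcp_rot: [0.997, 0.071, -0.001, 0.002]
force: [-3.9, 2.6, 13.2]
width: 59.4
gripper_force: 40.0
time: 38.83
ee_pos: [565.1, -334.3, 19.0]
tcp_rot: [0.997, 0.071, -0.0, 0.002]
force: [-4.8, 3.5, 16.1]
width: 59.6
gripper_force: 40.0
```

On the bench. I'll release it, retreat and check everything.

```bash
python3 -m jog '[{"linear":[0,0,0],"twist":[0,0,0],"gripper":0.7},{"linear":[0,0,0],"twist":[0,0,0],"gripper":1},{"linear":[0,0,0],"twist":[0,0,0],"gripper":1},{"linear":[0,0,-5],"twist":[0,0,0],"gripper":1},{"linear":[0,0,-10],"twist":[0,0,0],"gripper":1},{"linear":[-14,2,-16],"twist":[0,0,0],"gripper":1},{"linear":[-14,2,-16],"twist":[0,0,0],"gripper":1},{"linear":[-14,2,-16],"twist":[0,0,0],"gripper":1},{"linear":[-14,2,-16],"twist":[0,0,0],"gripper":1},{"linear":[-14,2,-16],"twist":[0,0,0],"gripper":1}]'
python3 - <<'E'
from h import *
from cell import read_camera
cs={n:read_camera(n) for n in ('wrist','top','scene')}
c=cs['wrist'];C=cloud(c);im=c['color'];hsv=cv2.cvtColor(im,cv2.COLOR_RGB2HSV);t=np.radians(8.2);B=np.array([518.3,-339.9,0]);u=np.array([np.cos(t),np.sin(t),0]);w=np.array([-np.sin(t),np.cos(t),0])
m=(np.abs((C-B)@u)<118)&(np.abs((C-B)@w)<70)&(C[...,2]>11)&(C[...,2]<21)&(im.max(2)<120)
for k in cv2.findContours(m.astype(np.uint8),cv2.RETR_EXTERNAL,cv2.CHAIN_APPROX_NONE)[0]:
    if cv2.contourArea(k)>400:
        p=plane(c,k.reshape(-1,2),16);print('plate',rect(p),'u',((p-B)@u).min().round(),((p-B)@u).max().round(),'w',((p-B)@w).min().round(),((p-B)@w).max().round(),np.median(C[m][:,2]).round(1))
cv2.imwrite('pics/end.png',cv2.cvtColor(np.vstack([np.hstack([cv2.resize(x[110:310,90:450],(390,217)) if i else cv2.resize(x,(390,292))[:217] for i,x in [(1,cs['top']['color']),(0,im)]]),cv2.resize(cs['scene']['color'][100:330,90:430],(780,360))]),cv2.COLOR_RGB2BGR))
# bystanders: before vs now in top view depth
P0,P1=cloud(load('top0.npz')),cloud(cs['top'])
for v,s0,s1 in [('objs',P0,P1)]:
  for Pn in (P0,P1):
    z=Pn[...,2];sel=(z>7)&(z<130);sel[:120]=0;sel[300:]=0;sel[:,:100]=0;sel[:,440:]=0
    print([tuple(b[1][:2]) for b in blobs(cs['top'],sel,0,120)])
E
```

```text
time: 40.08
ee_pos: [429.7, -372.7, 177.0]
tcp_rot: [0.997, 0.072, -0.001, 0.001]
force: [0.1, 0.9, -0.3]
width: 93.8
gripper_force: 0.0
plate [ 469.9 -349.4   88.3   59.7    8.3] u -93.0 -5.0 w -32.0 27.0 15.6
plate [ 567.6 -334.2   88.7   59.5    8.3] u 5.0 94.0 w -31.0 28.0 15.6
[(np.float64(288.0), np.float64(372.7)), (np.float64(313.0), np.float64(-419.7)), (np.float64(326.5), np.float64(-145.3)), (np.float64(341.2), np.float64(184.3)), (np.float64(376.9), np.float64(-6.6)), (np.float64(462.2), np.float64(104.9)), (np.float64(481.1), np.float64(-111.7)), (np.float64(536.0), np.float64(-9.7)), (np.float64(526.9), np.float64(315.0)), (np.float64(641.3), np.float64(-10.8)), (np.float64(712.0), np.float64(-157.3)), (np.float64(703.6), np.float64(165.5))]
[(np.float64(288.0), np.float64(372.7)), (np.float64(315.3), np.float64(-411.6)), (np.float64(326.3), np.float64(-145.2)), (np.float64(341.2), np.float64(184.3)), (np.float64(376.9), np.float64(-6.6)), (np.float64(470.8), np.float64(-353.3)), (np.float64(536.0), np.float64(-9.7)), (np.float64(570.1), np.float64(-337.8)), (np.float64(525.5), np.float64(321.3)), (np.float64(712.0), np.float64(-157.3)), (np.float64(703.6), np.float64(165.4))]
```

View pics/end.png

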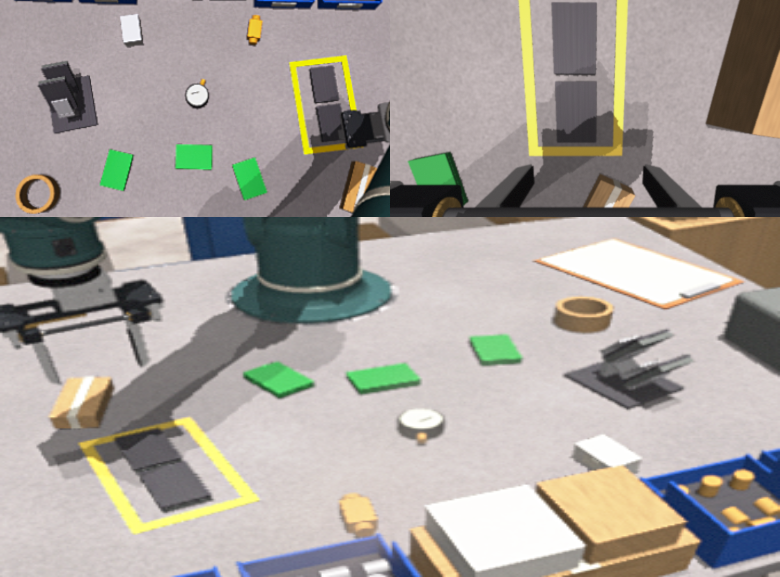

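The final views show both smooth plates flat inside the tape (margins about 10 mm or more), the gritted plate in the front slot, and the other objects unmoved. The cutter box is partly hidden by the arm in the top view.

```bash
python3 -c "
from cell import r,hand_in
print(abs(r.get_state()['qvel']).max()); print(hand_in())"
```

```text
0.0032427344262058915
the job is handed in; nothing more can be done
None
```

I handed the job in at about 40 s: the gritted plate (drag ratio about 0.65, against about 0.3 for the other two) is standing fully down in the front slot, both smooth plates lie flat inside the taped bay, and nothing else was moved.

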